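# Reverse the row of objectives into the loading rack

### The job

Move the four microscope objectives from the storage rack where they stand in a row into the cups of the empty loading rack, one in each cup, in reverse order: the one that stands leftmost now (seen from the robot) goes into the rightmost cup, the second from the left into the second from the right, and so on. Keep each objective upright all the while, and leave it standing on its foot on the floor of its cup.

Things in the scene. Friction and masses are not known exactly. Their poses are not given: they have to be found in the camera images.
- wide_objective: Short, wide microscope objective: black cylinder 34 mm in diameter and 46 mm tall with two steel rings and a wide flat lens on top. Origin: centre of its underside, z up its axis. Starts upright in a storage-rack cup, underside 11 mm above the table. Foot: 24 mm disc, 6 mm high. Straight barrel from 10 to 43 mm above its underside. About 0.12 kg.
- taper_objective: Steel objective 26 mm in diameter and 56 mm tall, with a black ring near the foot and a cone-shaped nose tapering to 12 mm at the top. Origin: centre of its underside, z up its axis. Starts upright in a storage-rack cup, underside 11 mm above the table. Foot: 24 mm disc, 6 mm high. Straight barrel from 6 to 44 mm. About 0.10 kg.
- collar_objective: Black objective 28 mm in diameter and 66 mm tall with a knurled steel collar, 38 mm in diameter, round it from 14 to 22 mm above its underside. Origin: centre of its underside, z up its axis. Starts upright in a storage-rack cup, underside 11 mm above the table. Foot: 24 mm disc, 6 mm high. Straight barrel above the collar from 22 to 60 mm, then a short chamfer. About 0.14 kg.
- long_objective: Tallest and slimmest objective: pale aluminium barrel 24 mm in diameter, 74 mm tall, with two thin black rings and a 17 mm tip for its last 6 mm. Origin: centre of its underside, z up its axis. Starts upright in a storage-rack cup, underside 11 mm above the table. Foot: 24 mm disc, 6 mm high. Straight barrel from 6 to 66 mm. About 0.11 kg.
- storage_rack: Storage rack: flat metal rail of pale aluminium, 56 x 236 x 8 mm, bolted down, long side along its y, at most 14 degrees off left-right. Origin: centre of its underside, z = 0; +y is its left end seen from the robot. Carries four cups in a row at x = 0, y = +81, +27, -27, -81 mm, each holding an objective at the start. May be the nearer or the farther rack.
- loading_rack: Loading rack, empty: flat metal rail of dark steel, 56 x 236 x 8 mm, bolted down, long side along its y, at most 14 degrees off left-right. Origin: centre of its underside, z = 0; +y is its left end seen from the robot. Four white round cups on it at x = 0, y = +81, +27, -27, -81 mm: 40 mm mouth, floor 11 mm and rim 20 mm above the table. A tall microscope stands beyond y = -140 mm.
- cup_of_wide: One of the four white cups of the storage rack, the one in which the wide objective stands at the start; fixed, never moves. All four look the same: round, 46 mm outside, inner mouth 40 mm, floor 3 mm above its origin, rim 12 mm above its origin. Origin at the centre of its underside, which is 8 mm above the table.
- cup_of_taper: One of the four white cups of the storage rack, the one in which the taper objective stands at the start; fixed, never moves. All four look the same: round, 46 mm outside, inner mouth 40 mm, floor 3 mm above its origin, rim 12 mm above its origin. Origin at the centre of its underside, which is 8 mm above the table.
- cup_of_collar: One of the four white cups of the storage rack, the one in which the collar objective stands at the start; fixed, never moves. All four look the same: round, 46 mm outside, inner mouth 40 mm, floor 3 mm above its origin, rim 12 mm above its origin. Origin at the centre of its underside, which is 8 mm above the table.
- cup_of_long: One of the four white cups of the storage rack, the one in which the long objective stands at the start; fixed, never moves. All four look the same: round, 46 mm outside, inner mouth 40 mm, floor 3 mm above its origin, rim 12 mm above its origin. Origin at the centre of its underside, which is 8 mm above the table.

How it is judged:
At the end, for the whole second after the job is handed in: Every objective stands on the floor of its own loading-rack cup in the mirrored place of its starting place in the storage rack (within 10 mm of the cup's centre along and across the rack, underside 8 to 15 mm above the rack's underside), upright within 0.1 rad, at rest and released (((y of cup_of_wide in the frame of storage_rack between 0.069 and 0.093 m and y of wide_objective in the frame of loading_rack between -0.091 and -0.071 m) or (y of cup_of_wide in the frame of storage_rack between 0.015 and 0.039 m and y of wide_objective in the frame of loading_rack between -0.037 and -0.017 m) or (y of cup_of_wide in the frame of storage_rack between -0.039 and -0.015 m and y of wide_objective in the frame of loading_rack between 0.017 and 0.037 m) or (y of cup_of_wide in the frame of storage_rack between -0.093 and -0.069 m and y of wide_objective in the frame of loading_rack between 0.071 and 0.091 m)) and x of wide_objective in the frame of loading_rack between -0.01 and 0.01 m and z of wide_objective in the frame of loading_rack between 0.008 and 0.015 m and angle between each of wide_objective, taper_objective, collar_objective, long_objective's own z axis and vertical below 0.1 rad and linear speed of each of wide_objective, taper_objective, collar_objective, long_objective below 0.02 m/s and ((y of cup_of_taper in the frame of storage_rack between 0.069 and 0.093 m and y of taper_objective in the frame of loading_rack between -0.091 and -0.071 m) or (y of cup_of_taper in the frame of storage_rack between 0.015 and 0.039 m and y of taper_objective in the frame of loading_rack between -0.037 and -0.017 m) or (y of cup_of_taper in the frame of storage_rack between -0.039 and -0.015 m and y of taper_objective in the frame of loading_rack between 0.017 and 0.037 m) or (y of cup_of_taper in the frame of storage_rack between -0.093 and -0.069 m and y of taper_objective in the frame of loading_rack between 0.071 and 0.091 m)) and x of taper_objective in the frame of loading_rack between -0.01 and 0.01 m and z of taper_objective in the frame of loading_rack between 0.008 and 0.015 m and ((y of cup_of_collar in the frame of storage_rack between 0.069 and 0.093 m and y of collar_objective in the frame of loading_rack between -0.091 and -0.071 m) or (y of cup_of_collar in the frame of storage_rack between 0.015 and 0.039 m and y of collar_objective in the frame of loading_rack between -0.037 and -0.017 m) or (y of cup_of_collar in the frame of storage_rack between -0.039 and -0.015 m and y of collar_objective in the frame of loading_rack between 0.017 and 0.037 m) or (y of cup_of_collar in the frame of storage_rack between -0.093 and -0.069 m and y of collar_objective in the frame of loading_rack between 0.071 and 0.091 m)) and x of collar_objective in the frame of loading_rack between -0.01 and 0.01 m and z of collar_objective in the frame of loading_rack between 0.008 and 0.015 m and ((y of cup_of_long in the frame of storage_rack between 0.069 and 0.093 m and y of long_objective in the frame of loading_rack between -0.091 and -0.071 m) or (y of cup_of_long in the frame of storage_rack between 0.015 and 0.039 m and y of long_objective in the frame of loading_rack between -0.037 and -0.017 m) or (y of cup_of_long in the frame of storage_rack between -0.039 and -0.015 m and y of long_objective in the frame of loading_rack between 0.017 and 0.037 m) or (y of cup_of_long in the frame of storage_rack between -0.093 and -0.069 m and y of long_objective in the frame of loading_rack between 0.071 and 0.091 m)) and x of long_objective in the frame of loading_rack between -0.01 and 0.01 m and z of long_objective in the frame of loading_rack between 0.008 and 0.015 m); the robot touches nothing.
It fails at once if an objective is tipped more than about 35 degrees from upright (angle between any of wide_objective, taper_objective, collar_objective, long_objective's own z axis and vertical above 0.6 rad).
It also fails if it takes over 96 s, if anything falls off the work surface, if the arm or the gripper's body presses on something with over 40 N, if the wrist force passes 120 N, or if a joint passes its speed limit or range.

### The arm

A 7-joint arm with a two-finger parallel gripper is mounted at the origin on a cart in front of the work surface, level with it; the furniture and walls round the work are solid. World frame = base frame: x ahead of the robot, y to its left, z up, the work surface at z = 0. Lengths are in m, angles in rad, forces in N, time in s.
With the tool pointing down it reaches from about 0.425 to 0.875 m from the base axis. Payload 9.9 kg.
Tool frame: the origin (TCP) lies midway between the tips of the shut fingers; the grasp point (between the pads) lies 19 mm behind it; z points along the fingers, y is the direction in which the jaws open and shut (so a half turn about z gives the same grasp; the last joint's range is limited). The gripper opens to 85 mm and grips with 20 to 120 N. Pads are 22 mm wide; open, the fingers measure 114 mm over their backs; the gripper's body (76 mm by 85 mm) begins 54 mm behind the grasp point. The pads swing forward as they close: fully open they stand 13 mm farther back than shut.
Start: joints at [1.208, 0.576, 0.025, 1.437, -0.015, 1.129, -0.057], TCP at [0.186, -0.649, 0.231] pointing down, gripper open.
Joint ranges: [-2.76, 2.76], [-0.34, 2.15], [-1.52, 1.57], [0.19, 2.46], [-1.09, 4.23], [0.17, 1.99], [-2.82, 2.82]. Speed limits (rad/s): [2.22, 2.22, 3.01, 3.01, 3.14, 3.14, 3.14].

### API

Orientations are given as a unit quaternion [x, y, z, w].
In Python, from cell import * gives the robot as it stands.
- The arm moves only by the shell command python3 -m crank 'ROWS' [OPENING] [FORCE]. ROWS is JSON, a list that holds one entry, the list of rows, each a list of 6 numbers: the shift along the tool's x, y, z scaled (see below), then the turn, a rotation vector about the tool's x, y, z scaled (see below). In form: [[[tx, ty, tz, ax, ay, az], ...]]. A call has 1 to 8 rows; each row is the pose to reach, as a shift and turn from the pose commanded when the call began, along the tool's axes at that moment, turning the shorter way round; what a row does not reach only later rows make up. The controller multiplies each number of a shift by 100 mm and each number of a turn by 2 pi rad. A row lasts 1/12 s, in which the tool goes at most 41.7 mm and 7.16 degrees, less where a joint would pass 70% of its speed; a pose out of reach is approached as far as the arm can. A call with a number of a shift or a turn outside -1 to 1 is refused whole. A call with a gripper value outside its range is refused whole. OPENING is the opening, from 0 (shut) to 1 (fully open), set as the call begins (- or left out, the last holds). The fingers move at their own pace and stop on an object; FORCE is the grip in N (left out, the last holds). Time passes only in rows, so rows that repeat a pose let the fingers close. It gives the time, the measured TCP pose, the force and the opening at its end, in the units of the state.
- sense(): the state, without advancing time (a new reading comes with each control period).
- read_camera(name): name is "scene" or "top"; returns a dict with "frame" (420x560x3 uint8, red, green, blue), "fx", "fy", "cx", "cy" (pixels), "pose" (4x4, takes a point from camera to world coordinates). Camera axes: x right, y down, z forward; pixel columns grow to the right and rows downward; lengths in m; the calibration is good to about 2 mm. A picture is of the moment at which its call begins. There is no depth.
- close_job(): hands the job in, once; it reports no verdict.
The state is a dict: "t": time; "joints": joint angles; "dq": joint speeds; "joint_efforts": joint torques, N m; "tcp_pos": TCP position; "ee_rot": TCP orientation; "force": force on the tool from outside, world axes, zero at the start; "ft_torque": the same for the moment, N m; "opening": opening from 0.0 (shut) to 1.0 (fully open).
Only numpy, scipy, OpenCV 4.12 (cv2) and the standard library are available. Lean on these libraries where they do the work, as an engineer would, in place of code of your own. Each camera call takes 0.05 s, during which the arm holds its last target.

## Working session

There is one attempt and no reset: what is moved stays moved. The work goes in short steps, Python scripts to look and compute and a shell command to move; the robot and the scene stay as the last step left them, time stands still between calls to the robot, and variables do not carry over. Pictures are saved under pics/ and viewed, and the job is handed in when it is done.

```bash
mkdir -p pics; ls
python3 - <<'E'
from cell import *
import cv2
s=sense();print({k:s[k] for k in('t','tcp_pos','ee_rot','opening','force')})
for n in('scene','top'):
    c=read_camera(n);cv2.imwrite(f'pics/{n}0.png',c['frame'][:,:,::-1]);print(n,c['fx'],c['fy'],c['cx'],c['cy'],c['pose'])
E
```

```text
pics
{'t': 0.0, 'tcp_pos': array([ 0.18563199, -0.64850386,  0.23044581]), 'ee_rot': array([ 9.90299775e-01,  1.38944832e-01, -1.57356997e-04, -8.14685193e-04]), 'opening': 0.9978507990110608, 'force': array([ 0.77838292, -0.56748741, -0.04732145])}
scene 415.6110251784711 415.6110251784711 284.7460383990372 211.97205790382253 [[ 0.85872983 -0.36386181  0.36081528  0.23277761]
 [-0.51238657 -0.60069172  0.61370144 -0.38978478]
 [-0.00656376 -0.71188064 -0.7022698   0.63819846]
 [ 0.          0.          0.          1.        ]]
top 530.1644146209186 530.1644146209186 276.5634145609684 208.97633577704033 [[ 0.01102868 -0.99590757  0.08970212  0.44563908]
 [-0.9999146  -0.01161293 -0.00599388  0.11337075]
 [ 0.00701106 -0.08962836 -0.9959506   0.9075613 ]
 [ 0.          0.          0.          1.        ]]
```

View pics/scene0.png

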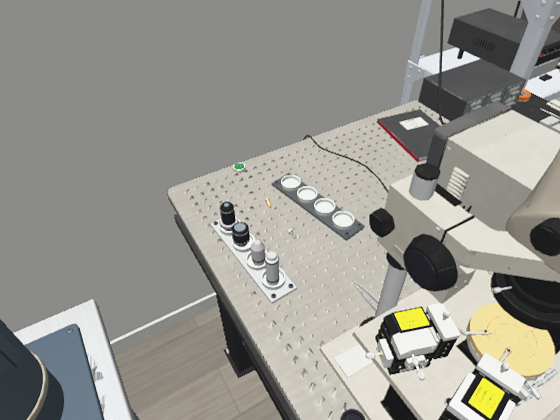

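View pics/top0.png

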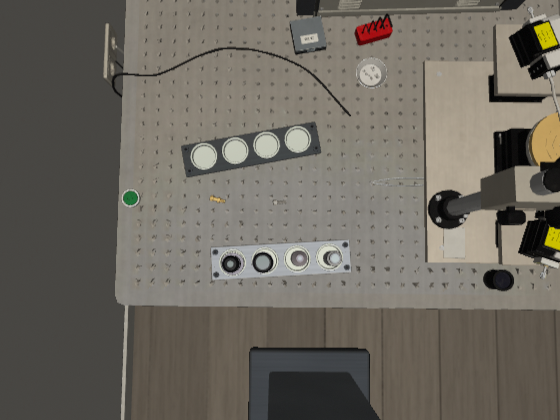

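```bash
cat > h.py <<'E'
from cell import *
import cv2, numpy as np
def ray(c,u,v):
    d=np.array([(u-c['cx'])/c['fx'],(v-c['cy'])/c['fy'],1.]);P=np.array(c['pose']);return P[:3,3],P[:3,:3]@d
def on(c,u,v,z):
    o,d=ray(c,u,v);return o+d*(z-o[2])/d[2]
def tri(c1,p1,c2,p2):
    o1,d1=ray(c1,*p1);o2,d2=ray(c2,*p2)
    t=np.linalg.lstsq(np.c_[d1,-d2],o2-o1,rcond=None)[0]
    a=o1+t[0]*d1;b=o2+t[1]*d2;return (a+b)/2,np.linalg.norm(a-b)
E
python3 - <<'E'
from h import *
t=read_camera('top');s=read_camera('scene')
f=t['frame'];hsv=cv2.cvtColor(f,cv2.COLOR_RGB2HSV)
cv2.imwrite('pics/tc.png',cv2.resize(f[110:300,170:370,::-1],(800,760))[:600])
cv2.imwrite('pics/tc2.png',cv2.resize(f[180:300,190:370,::-1],(800,533),interpolation=cv2.INTER_CUBIC))
cv2.imwrite('pics/tm.png',cv2.resize(f[0:300,360:560,::-1],(400,600)))
cv2.imwrite('pics/sm.png',cv2.resize(s['frame'][80:420,320:560,::-1],(424,600)))
m=((f.min(2)>190)).astype(np.uint8)
for c in cv2.findContours(m,0,2)[0]:
    if cv2.contourArea(c)>150: print(cv2.minEnclosingCircle(c),cv2.contourArea(c))
m=((f.max(2)<100)).astype(np.uint8)
for c in cv2.findContours(m,0,2)[0]:
    if cv2.contourArea(c)>1500: print('dark',cv2.minAreaRect(c))
E
```

```text
dark ((492.5, 364.0), (110.0, 133.0), 90.0)
dark ((317.5, 363.0), (112.0, 139.0), 90.0)
dark ((168.13296508789062, 362.88330078125), (85.8058090209961, 114.12520599365234), 1.2453643083572388)
dark ((250.42138671875, 148.3790283203125), (34.50621795654297, 137.58905029296875), 80.18070220947266)
dark ((492.681640625, 204.4810333251953), (141.63890075683594, 129.86021423339844), 76.90811157226562)
dark ((536.9331665039062, 49.246429443359375), (60.765865325927734, 44.65732955932617), 66.50143432617188)
dark ((175.0, 209.5), (419.0, 350.0), 90.0)
```

View pics/tc2.png

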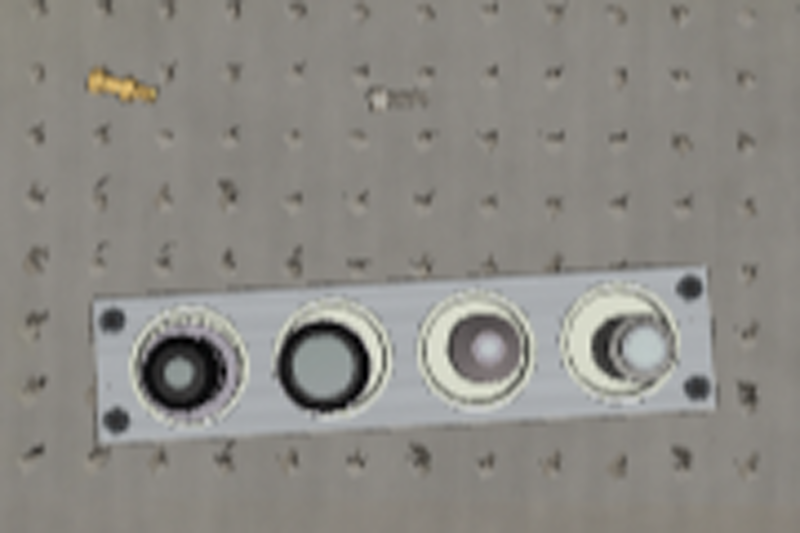

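View pics/tm.png

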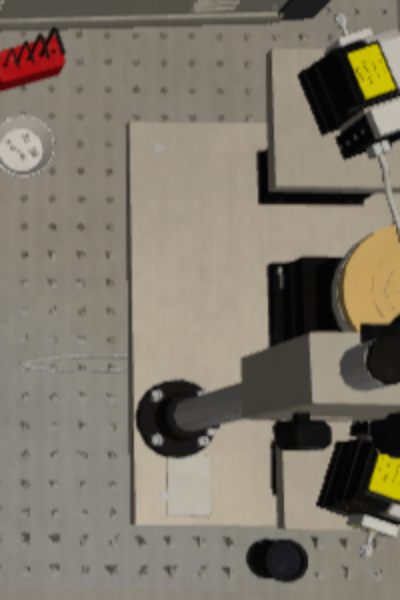

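View pics/sm.png

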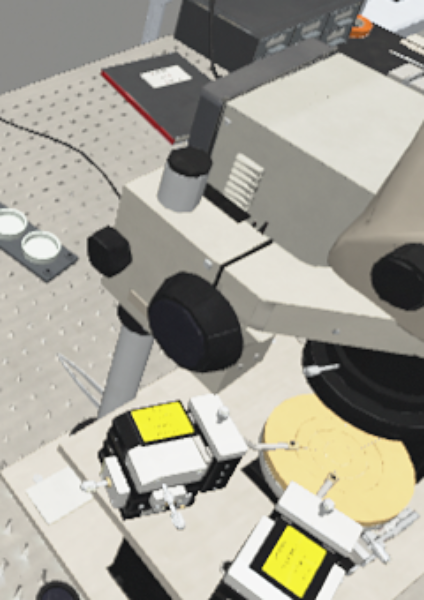

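Run:
```python
from h import *
np.set_printoptions(precision=4,suppress=True)
t=read_camera('top');s=read_camera('scene')
for n,a,b in(('knob',(511,216),(430,261)),('cyl',(545,180),(425,175)),('yellow',(555,236),(412,318)),('blackknob',(497,280),(352,415)),('pillarfoot',(448,208),(375,318))):
    print(n,*tri(t,a,s,b))
f=t['frame']
# loading cups
g=cv2.GaussianBlur(f,(3,3),0)
m=((g.min(2)>150)&(g.astype(int)[:,:,0]-g[:,:,2]<60)).astype(np.uint8)
for c in cv2.findContours(m[120:180,180:330],0,2)[0]:
    if cv2.contourArea(c)>150:
        (u,v),r=cv2.minEnclosingCircle(c); M=cv2.moments(c);u,v=M['m10']/M['m00']+180,M['m01']/M['m00']+120
        print('Lcup',u,v,r,on(t,u,v,.0185))
# rails via rects
gray=cv2.cvtColor(f,cv2.COLOR_RGB2GRAY)
r=f[235:290,200:360].astype(int)
m=((r[:,:,2]-r[:,:,0]>3)&(r.min(2)>120)).astype(np.uint8)
m=cv2.morphologyEx(m,cv2.MORPH_CLOSE,np.ones((9,9)))
c=max(cv2.findContours(m,0,2)[0],key=cv2.contourArea);R=cv2.minAreaRect(c);print('stor',R)
b=cv2.boxPoints(R)+[200,235];W=np.array([on(t,u,v,.008) for u,v in b]);print(W, W.mean(0),[np.linalg.norm(W[i]-W[i-1]) for i in range(4)])
m=(f[110:185,170:335].max(2)<110).astype(np.uint8)
m=cv2.morphologyEx(m,cv2.MORPH_CLOSE,np.ones((5,5)))
c=max(cv2.findContours(m,0,2)[0],key=cv2.contourArea);R=cv2.minAreaRect(c);
b=cv2.boxPoints(R)+[170,110];W=np.array([on(t,u,v,.008) for u,v in b]);print('load',W, W.mean(0),[np.linalg.norm(W[i]-W[i-1]) for i in range(4)])
```

```text
knob [ 0.5168 -0.2002  0.2476] 0.04406495361762127
cyl [ 0.5303 -0.1729  0.3572] 0.0030163423420259765
yellow [ 0.4769 -0.2492  0.2291] 0.00204524763159344
blackknob [ 0.414  -0.2535  0.0395] 0.004889838426513856
pillarfoot [ 0.5258 -0.1649  0.0677] 0.00044597039039360987
Lcup 204.26164383561644 157.24566210045663 11.777400016784668 [0.6124 0.2317 0.0185]
Lcup 235.26030465949822 151.46863799283153 11.833223342895508 [0.623  0.1793 0.0185]
Lcup 266.1940700808625 146.0314465408805 11.900110244750977 [0.633  0.1269 0.0185]
Lcup 296.9624025676295 140.45254470426408 11.713857650756836 [0.6434 0.0746 0.0185]
stor ((80.30078125, 24.088687896728516), (31.26028823852539, 138.28775024414062), 86.77547454833984)
[[ 0.4602  0.2191  0.008 ]
 [ 0.4759 -0.0146  0.008 ]
 [ 0.4234 -0.0175  0.008 ]
 [ 0.4078  0.215   0.008 ]] [0.4418 0.1005 0.008 ] [np.float64(0.05249716158695113), np.float64(0.23425434455608343), np.float64(0.0526617229691567), np.float64(0.2330323040689381)]
load [[0.638  0.2791 0.008 ]
 [0.6982 0.0474 0.008 ]
 [0.6253 0.0298 0.008 ]
 [0.5661 0.2599 0.008 ]] [0.6319 0.154  0.008 ] [np.float64(0.07439595980801512), np.float64(0.23932184970936016), np.float64(0.07495422125322809), np.float64(0.23765147073531365)]
```

```bash
cat >> h.py <<'E'
from scipy.spatial.transform import Rotation as R
def go(x,y,z,ang=None):
    s=sense();r=R.from_quat(s['ee_rot']);p=np.array(s['tcp_pos'])
    sh=r.inv().apply(np.array([x,y,z])-p)/.1
    a=0
    m=r.as_matrix();cur=np.degrees(np.arctan2(m[1,0],m[0,0]))
    tgt=cur if ang is None else ang
    want=R.from_matrix(np.c_[[np.cos(np.radians(tgt)),np.sin(np.radians(tgt)),0],[np.sin(np.radians(tgt)),-np.cos(np.radians(tgt)),0],[0,0,-1]])
    rv=(r.inv()*want).as_rotvec()/(2*np.pi)
    print('t %.2f'%s['t'],'tcp',p.round(4),'ang %.1f'%cur,'shift',sh.round(3),'turn',rv.round(4),'q',np.round(s['joints'],2),'F',np.round(s['force'],1),'op %.3f'%s['opening'])
E
for i in 1 2 3; do :; done
python3 -m crank '[[[0.57,-0.9,0,0,0,0],[0.57,-0.9,0,0,0,0],[0.57,-0.9,0,0,0,0]]]' && python3 -m crank '[[[0.57,-0.9,0,0,0,0],[0.57,-0.9,0,0,0,0],[0.57,-0.9,0,0,0,0]]]' && python3 -m crank '[[[0.57,-0.9,0,0,0,0],[0.57,-0.9,0,0,0,0],[0.57,-0.9,0,0,0,0]]]'
python3 -c "
from h import *
go(.355,-.24,.25,50)"
```

```text
t: 0.55
tcp_pos: [0.2172, -0.5429, 0.2309]
ee_rot: [0.99, 0.14, 0.0, -0.001]
force: [0.6, 0.6, 0.7]
opening: 0.997
t: 0.8
tcp_pos: [0.2469, -0.4403, 0.2313]
ee_rot: [0.99, 0.14, 0.0, -0.001]
force: [0.6, 0.5, 0.4]
opening: 1.0
t: 1.05
tcp_pos: [0.2766, -0.3383, 0.2314]
ee_rot: [0.99, 0.14, 0.0, -0.001]
force: [0.3, 0.9, 0.0]
opening: 1.002
t 1.05 tcp [ 0.2766 -0.3383  0.2314] ang 16.1 shift [ 1.026 -0.727 -0.185] turn [-0.0002 -0.0001 -0.0941] q [ 0.81  0.23 -0.04  2.03  0.01  0.89 -0.52] F [0.3 0.9 0. ] op 1.002
```

```bash
python3 -m crank '[[[0.99,-0.64,-0.19,0,0,-0.094],[0.99,-0.64,-0.19,0,0,-0.094],[0.99,-0.64,-0.19,0,0,-0.094],[0.99,-0.64,-0.19,0,0,-0.094],[0.99,-0.64,-0.19,0,0,-0.094]]]'
python3 -c "
from h import *
go(.41,-.14,.25,75)"
```

```text
t: 1.47
tcp_pos: [0.3552, -0.2517, 0.2509]
ee_rot: [0.905, 0.426, 0.001, 0.001]
force: [-1.0, -0.4, 0.2]
opening: 0.998
t 1.47 tcp [ 0.3552 -0.2517  0.2509] ang 50.5 shift [ 1.21  -0.288  0.009] turn [ 0.0003 -0.0001 -0.0681] q [ 0.69  0.2  -0.22  2.    0.05  0.95 -0.25] F [-1.  -0.4  0.2] op 0.998
```

```bash
python3 -m crank '[[[0.98,-0.24,0,0,0,-0.068],[0.98,-0.24,0,0,0,-0.068],[0.98,-0.24,0,0,0,-0.068],[0.98,-0.24,0,0,0,-0.068]]]'
python3 -c "
from h import *
go(.43,-.06,.22,97.5)"
```

```text
t: 1.8
tcp_pos: [0.4004, -0.159, 0.2507]
ee_rot: [0.793, 0.609, 0.001, 0.0]
force: [0.4, -0.0, -0.6]
opening: 0.999
t 1.80 tcp [ 0.4004 -0.159   0.2507] ang 75.1 shift [1.032 0.03  0.309] turn [ 0.0003 -0.0002 -0.0623] q [ 0.57  0.2  -0.36  2.    0.09  0.95 -0.1 ] F [ 0.4 -0.  -0.6] op 0.999
```

```bash
python3 -m crank '[[[1,0.03,0.3,0,0,-0.062],[1,0.03,0.3,0,0,-0.062],[1,0.03,0.3,0,0,-0.062],[1,0.03,0.3,0,0,-0.062]]]'
python3 -m crank '[[[1,0.15,0,0,0,0],[1,0.15,0,0,0,0],[1,0.15,0,0,0,0]]]'
python3 -c "
from h import *
np.set_printoptions(precision=4,suppress=True)
go(.436,.181,.16,97.5)
t=read_camera('top');s=read_camera('scene')
f=t['frame']
cv2.imwrite('pics/t1.png',f[:,:,::-1]);cv2.imwrite('pics/s1.png',s['frame'][:,:,::-1])
"
```

```text
t: 2.13
tcp_pos: [0.4291, -0.0631, 0.2196]
ee_rot: [0.66, 0.751, 0.001, -0.001]
force: [-0.6, 0.8, 0.4]
opening: 1.003
t: 2.38
tcp_pos: [0.4318, 0.0375, 0.2208]
ee_rot: [0.664, 0.747, 0.001, -0.0]
force: [-0.7, 0.1, 0.0]
opening: 0.999
t 2.38 tcp [0.4318 0.0375 0.2208] ang 96.7 shift [1.419 0.208 0.611] turn [ 0.0003 -0.0003 -0.0022] q [ 0.23  0.26 -0.53  2.04  0.17  0.88 -0.27] F [-0.7  0.1  0. ] op 0.999
```

Run:
```python
# tops measured by hough on the first (unoccluded) image, calibration from the camera
from h import *
np.set_printoptions(precision=4,suppress=True)
t=read_camera('top')
for n,u,v,z in(('collar',230.5,263.9,.077),('wide',262.7,262.1,.057),('taper',300,257.6,.067),('long',335.1,257.9,.085)):
    print(n,on(t,u,v,z))
for u,v in ((190,365),(333,353),(476,349),(620,343)): print('cup',on(t,190+u/4.444,180+v/4.444,.02))
s=read_camera('scene');im=cv2.imread('pics/scene0.png')
cv2.imwrite('pics/sc.png',cv2.resize(im[160:310,190:370],(720,600),interpolation=cv2.INTER_CUBIC))
```

```text
collar [0.4337 0.1792 0.077 ]
wide [0.4369 0.1294 0.057 ]
taper [0.4447 0.0704 0.067 ]
long [0.4448 0.0171 0.085 ]
cup [0.4359 0.18   0.02  ]
cup [0.4409 0.1265 0.02  ]
cup [0.443  0.0729 0.02  ]
cup [0.4459 0.0188 0.02  ]
```

View pics/sc.png

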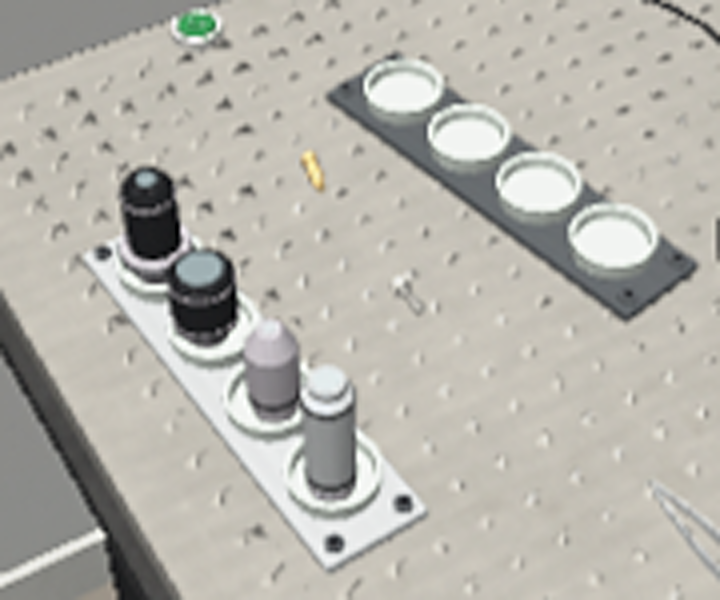

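View pics/s1.png

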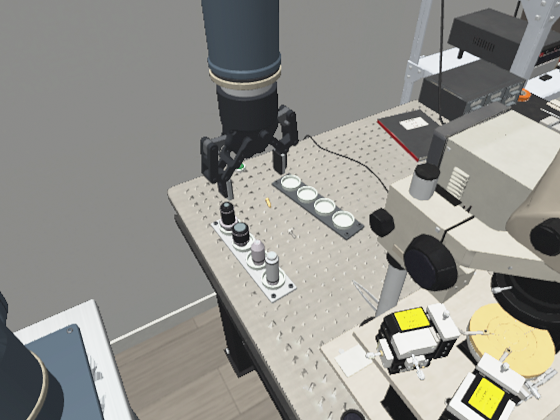

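Run:
```python
from h import *
np.set_printoptions(precision=4,suppress=True)
t=read_camera('top');s=read_camera('scene')
for n,u,v,z,a,b in(('collar',230.5,263.9,.077,147,180),('wide',262.7,262.1,.057,201,268),('taper',300,257.6,.067,271,325),('long',335.1,257.9,.085,329,376)):
    p=(190+a/4,160+b/4)
    print(n,tri(t,(u,v),s,p), on(s,*p,z))
# cups in scene (loading), for camera disagreement
for a,b in((403,88),(469,134),(539,184),(613,238)): print(on(s,190+a/4,160+b/4,.02))
```

```text
collar (array([0.4343, 0.1791, 0.0743]), np.float64(0.00128306183521328)) [0.4339 0.1762 0.077 ]
wide (array([0.4374, 0.1293, 0.0548]), np.float64(0.0011443719152789775)) [0.4371 0.1271 0.057 ]
taper (array([0.445 , 0.0703, 0.0662]), np.float64(0.0006783011375945372)) [0.445  0.0695 0.067 ]
long (array([0.4454, 0.0168, 0.0848]), np.float64(0.0012405702177380688)) [0.4459 0.0164 0.085 ]
[0.6121 0.2271 0.02  ]
[0.6229 0.1747 0.02  ]
[0.6332 0.1216 0.02  ]
[0.6429 0.0684 0.02  ]
```

```bash
python3 -m crank '[[[0.7,0.1,0.3,0,0,-0.002],[0.7,0.1,0.3,0,0,-0.002],[0.7,0.1,0.3,0,0,-0.002]]]'
python3 -m crank '[[[0.7,0.1,0.3,0,0,0],[0.7,0.1,0.3,0,0,0],[0.7,0.1,0.3,0,0,0]]]'
python3 -c "
from h import *
go(.434,.1785,.038,97.5)
t=read_camera('top');s=read_camera('scene')
cv2.imwrite('pics/t2.png',t['frame'][:,:,::-1]);cv2.imwrite('pics/s2.png',s['frame'][:,:,::-1])
"
```

```text
t: 2.93
tcp_pos: [0.4331, 0.1084, 0.189]
ee_rot: [0.659, 0.752, 0.001, -0.001]
force: [-0.4, -0.2, 0.2]
opening: 1.004
t: 3.18
tcp_pos: [0.434, 0.1796, 0.1589]
ee_rot: [0.659, 0.752, 0.001, -0.002]
force: [-0.4, -0.1, 1.0]
opening: 0.999
t 3.18 tcp [0.434  0.1796 0.1589] ang 97.6 shift [-1.500e-02 -1.000e-03  1.209e+00] turn [-0.0001 -0.0005  0.0002] q [-0.1   0.4  -0.53  2.05  0.28  0.77 -0.67] F [-0.4 -0.1  1. ] op 0.999
```

View pics/s2.png

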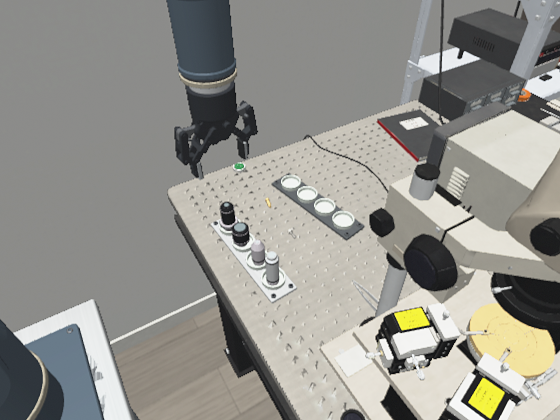

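View pics/t2.png

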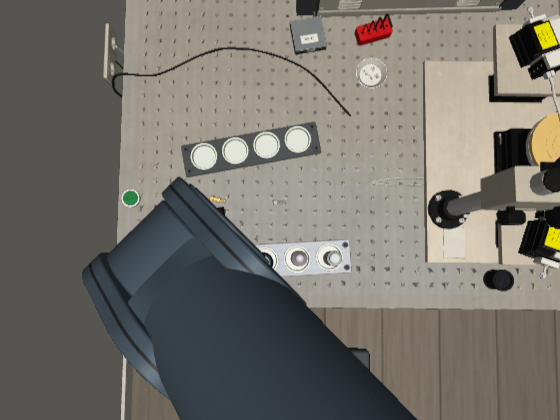

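```bash
python3 -m crank '[[[0,0,0.6,0,0,0],[0,0,0.6,0,0,0]]]'
python3 -m crank '[[[0,0,0.3,0,0,0],[0,0,0.6,0,0,0],[0,0,0.6,0,0,0]]]'
python3 -c "
from h import *
go(.434,.1785,.038,97.5)
s=read_camera('scene')
cv2.imwrite('pics/s3.png',cv2.resize(s['frame'][100:300,150:350,::-1],(600,600)))
"
```

```text
t: 3.45
tcp_pos: [0.4348, 0.1721, 0.0988]
ee_rot: [0.662, 0.75, -0.0, 0.0]
force: [-0.4, -0.6, -0.8]
opening: 1.0
t: 3.7
tcp_pos: [0.433, 0.1714, 0.0369]
ee_rot: [0.661, 0.75, -0.003, -0.001]
force: [-1.3, -1.0, 0.4]
opening: 0.999
t 3.70 tcp [0.433  0.1714 0.0369] ang 97.2 shift [ 0.07   0.018 -0.011] turn [-0.0009  0.0005 -0.0009] q [-0.22  0.59 -0.38  2.17  0.47  0.47 -0.84] F [-1.3 -1.   0.4] op 0.999
```

View pics/s3.png

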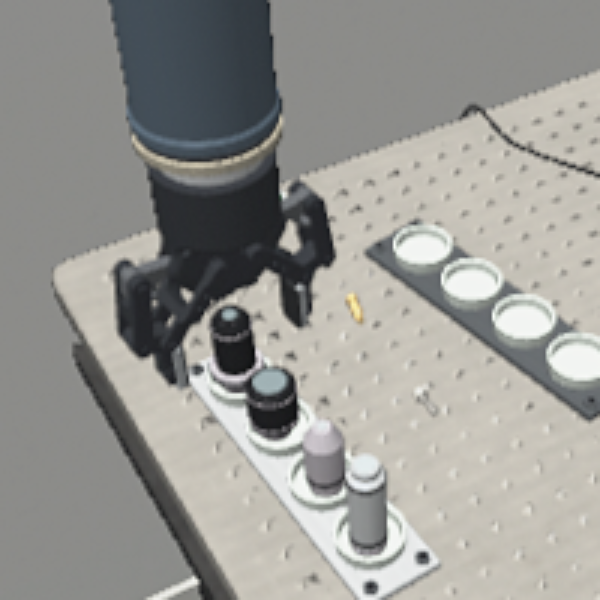

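```bash
python3 -m crank '[[[0.07,0.01,0,0,0,-0.001],[0.07,0.01,0,0,0,-0.001],[0.07,0.01,0,0,0,-0.001]]]'
python3 -c "
from h import *
go(.434,.1785,.038,97.5)
"
```

```text
t: 4.0
tcp_pos: [0.4358, 0.1824, 0.042]
ee_rot: [0.658, 0.753, 0.001, 0.001]
force: [0.2, 0.3, -1.2]
opening: 1.0
t 4.00 tcp [0.4358 0.1824 0.042 ] ang 97.7 shift [-0.037 -0.023  0.04 ] turn [ 0.0005 -0.0002  0.0005] q [-0.23  0.58 -0.39  2.16  0.47  0.47 -0.85] F [ 0.2  0.3 -1.2] op 1.000
```

```bash
python3 -m crank '[[[0,0,0,0,0,0],[0,0,0,0,0,0],[0,0,0,0,0,0],[0,0,0,0,0,0]]]'
python3 -c "
from h import *
go(.434,.1785,.038,97.5)
"
```

```text
t: 4.33
tcp_pos: [0.4347, 0.1817, 0.0406]
ee_rot: [0.658, 0.753, 0.0, 0.0]
force: [0.0, 0.5, 0.3]
opening: 0.996
t 4.33 tcp [0.4347 0.1817 0.0406] ang 97.7 shift [-0.031 -0.012  0.026] turn [0.0001 0.     0.0005] q [-0.23  0.58 -0.38  2.16  0.47  0.47 -0.85] F [0.  0.5 0.3] op 0.996
```

```bash
python3 -m crank '[[[-0.03,0,0.02,0,0,0],[-0.03,0,0.02,0,0,0],[-0.03,0,0.02,0,0,0],[-0.03,0,0.02,0,0,0]]]'
python3 -m crank '[[[0,0,0,0,0,0],[0,0,0,0,0,0],[0,0,0,0,0,0],[0,0,0,0,0,0],[0,0,0,0,0,0],[0,0,0,0,0,0],[0,0,0,0,0,0],[0,0,0,0,0,0]]]' 0 40
python3 -m crank '[[[0,0,0,0,0,0],[0,0,0,0,0,0],[0,0,0,0,0,0],[0,0,0,0,0,0]]]'
python3 -c "
from h import *
go(.434,.1785,.038,97.5)
s=read_camera('scene')
cv2.imwrite('pics/s4.png',cv2.resize(s['frame'][100:300,150:350,::-1],(600,600)))
"
```

```text
t: 4.67
tcp_pos: [0.435, 0.1787, 0.0382]
ee_rot: [0.658, 0.753, -0.0, -0.0]
force: [0.7, -0.1, 0.4]
opening: 0.997
t: 5.33
tcp_pos: [0.435, 0.1789, 0.0384]
ee_rot: [0.658, 0.753, 0.0, 0.0]
force: [-1.2, 0.2, 2.4]
opening: 0.318
t: 5.67
tcp_pos: [0.4351, 0.1788, 0.0383]
ee_rot: [0.658, 0.753, 0.0, 0.0]
force: [-0.2, 0.1, 3.1]
opening: 0.317
t 5.67 tcp [0.4351 0.1788 0.0383] ang 97.7 shift [-0.002 -0.011  0.003] turn [ 0.     -0.      0.0005] q [-0.23  0.59 -0.38  2.17  0.48  0.47 -0.85] F [-0.2  0.1  3.1] op 0.317
```

View pics/s4.png

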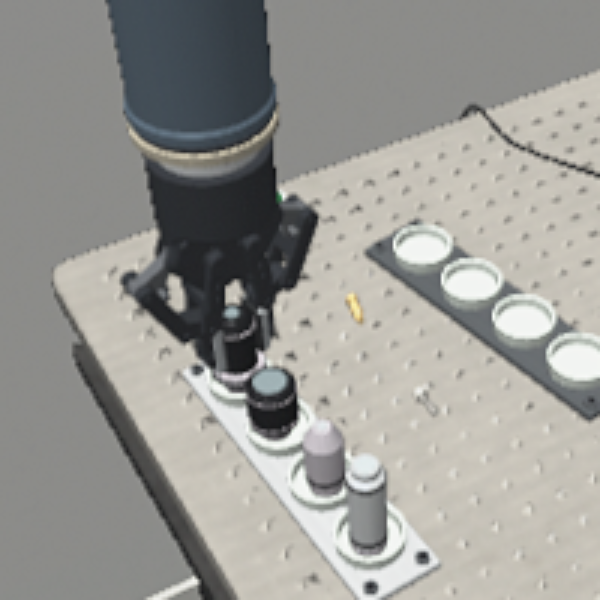

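```bash
python3 -m crank '[[[0,0,-0.2,0,0,0],[0,0,-0.5,0,0,0],[0,0,-0.8,0,0,0],[0,0,-0.9,0,0,0],[0,0,-0.9,0,0,0],[0,0,-0.9,0,0,0]]]'
python3 -c "
from h import *
go(.643,.072,.128,97.5)
s=read_camera('scene')
cv2.imwrite('pics/s5.png',cv2.resize(s['frame'][60:300,150:390,::-1],(600,600)))
"
```

```text
t: 6.22
tcp_pos: [0.4351, 0.1784, 0.1279]
ee_rot: [0.658, 0.753, 0.0, 0.0]
force: [-0.3, -1.3, -3.5]
opening: 0.316
t 6.22 tcp [0.4351 0.1784 0.1279] ang 97.7 shift [-1.331e+00  1.919e+00  1.000e-03] turn [0.0001 0.     0.0004] q [-0.12  0.45 -0.51  2.08  0.34  0.69 -0.72] F [-0.3 -1.3 -3.5] op 0.316
```

View pics/s5.png

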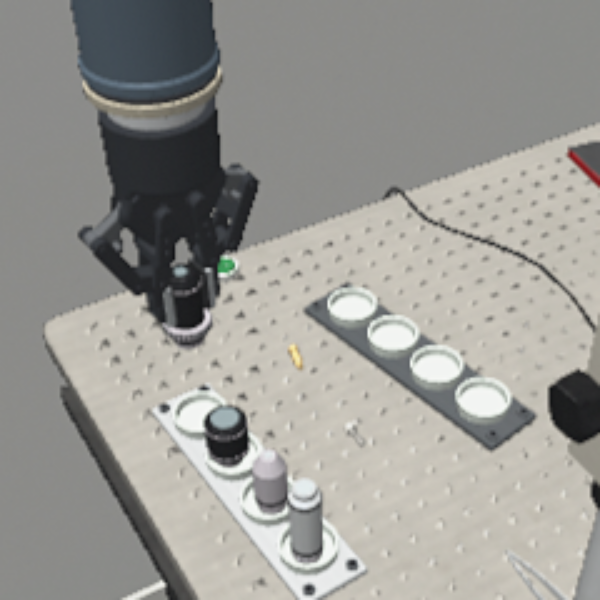

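```bash
python3 -m crank '[[[-0.17,0.24,0,0,0,0],[-0.34,0.48,0,0,0,0],[-0.5,0.72,0,0,0,0],[-0.66,0.96,0,0,0,0]]]'
python3 -m crank '[[[-0.2,0.28,0,0,0,0],[-0.4,0.56,0,0,0,0],[-0.55,0.8,0,0,0,0],[-0.66,0.96,0,0,0,0],[-0.66,0.96,0,0,0,0],[-0.66,0.96,0,0,0,0],[-0.66,0.96,0,0,0,0]]]'
python3 -c "
from h import *
go(.643,.072,.128,97.5)
s=read_camera('scene')
cv2.imwrite('pics/s6.png',s['frame'][:,:,::-1])
"
```

```text
t: 6.6
tcp_pos: [0.5392, 0.1252, 0.1262]
ee_rot: [0.658, 0.753, -0.001, -0.001]
force: [1.4, 0.9, -2.2]
opening: 0.313
t: 7.18
tcp_pos: [0.6414, 0.0743, 0.1264]
ee_rot: [0.658, 0.753, -0.001, -0.001]
force: [-0.1, 0.6, -2.0]
opening: 0.314
t 7.18 tcp [0.6414 0.0743 0.1264] ang 97.8 shift [-0.025  0.012 -0.016] turn [-0.0005 -0.      0.0007] q [ 0.1   0.67 -0.48  1.63  0.36  0.94 -0.38] F [-0.1  0.6 -2. ] op 0.314
```

View pics/s6.png

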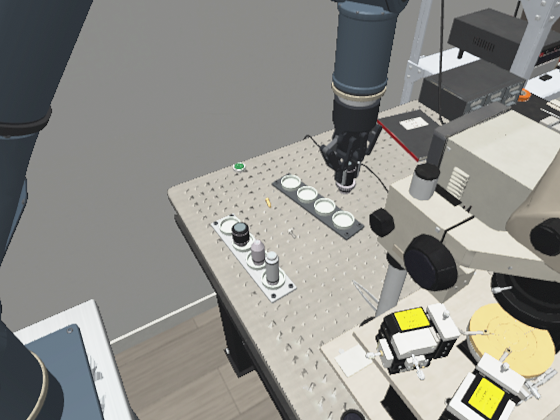

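```bash
python3 -m crank '[[[-0.02,0.01,0.25,0,0,0],[-0.02,0.01,0.5,0,0,0],[-0.02,0.01,0.64,0,0,0],[-0.02,0.01,0.64,0,0,0],[-0.02,0.01,0.64,0,0,0]]]'
python3 -c "
from h import *
go(.643,.072,.0385,97.5)
s=read_camera('scene')
cv2.imwrite('pics/s7.png',cv2.resize(s['frame'][110:260,250:400,::-1],(600,600),interpolation=cv2.INTER_CUBIC))
"
```

```text
t: 7.65
tcp_pos: [0.6431, 0.0726, 0.0639]
ee_rot: [0.658, 0.753, -0.001, -0.001]
force: [-0.1, -0.0, -0.1]
opening: 0.317
t 7.65 tcp [0.6431 0.0726 0.0639] ang 97.8 shift [-0.006 -0.002  0.254] turn [-0.0003 -0.      0.0008] q [ 0.08  0.74 -0.45  1.68  0.41  0.82 -0.41] F [-0.1 -0.  -0.1] op 0.317
```

View pics/s7.png

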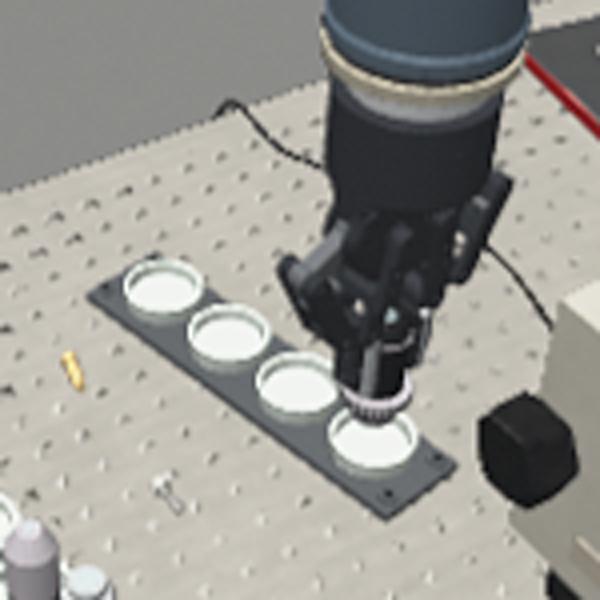

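Run:
```python
from h import *
s=read_camera('scene')
print(on(s,250+378/4,110+397/4,.058-.0), on(s,250+372/4,110+437/4,.0185))
```

```text
[0.63698589 0.06202098 0.058     ] [0.64392107 0.07033227 0.0185    ]
```

```bash
python3 -m crank '[[[0.03,0.01,0.1,0,0,0],[0.03,0.01,0.2,0,0,0],[0.03,0.01,0.25,0,0,0],[0.03,0.01,0.25,0,0,0],[0.03,0.01,0.25,0,0,0]]]'
python3 -c "
from h import *
go(.644,.0755,.0385,97.5)
s=read_camera('scene')
cv2.imwrite('pics/s8.png',cv2.resize(s['frame'][110:260,250:400,::-1],(600,600),interpolation=cv2.INTER_CUBIC))
"
```

```text
t: 8.17
tcp_pos: [0.6445, 0.075, 0.0387]
ee_rot: [0.658, 0.753, -0.0, -0.0]
force: [0.7, -0.0, -2.9]
opening: 0.315
t 8.17 tcp [0.6445 0.075  0.0387] ang 97.7 shift [ 0.005 -0.004  0.002] turn [-0.0001  0.      0.0006] q [ 0.07  0.77 -0.43  1.69  0.43  0.78 -0.43] F [ 0.7 -0.  -2.9] op 0.315
```

View pics/s8.png

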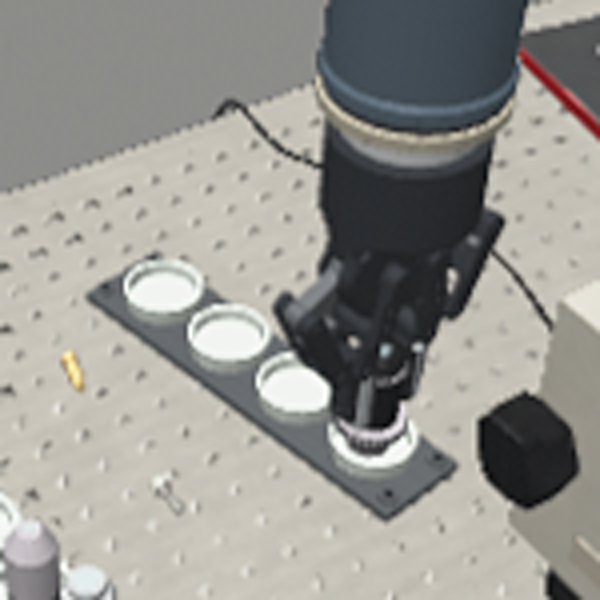

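```bash
python3 -m crank '[[[0,0,0.0,0,0,0],[0,0,0,0,0,0],[0,0,0,0,0,0],[0,0,0,0,0,0],[0,0,0,0,0,0],[0,0,0,0,0,0]]]' 0.65
python3 -m crank '[[[0,0,-0.25,0,0,0],[0,0,-0.5,0,0,0],[0,0,-0.75,0,0,0],[0,0,-0.9,0,0,0],[0,0,-0.9,0,0,0],[0,0,-0.9,0,0,0]]]'
python3 -c "
from h import *
go(.437,.129,.128,97.5)
s=read_camera('scene')
cv2.imwrite('pics/s9.png',cv2.resize(s['frame'][110:260,250:400,::-1],(600,600),interpolation=cv2.INTER_CUBIC))
"
```

```text
t: 8.72
tcp_pos: [0.6449, 0.075, 0.0394]
ee_rot: [0.658, 0.753, 0.0, 0.0]
force: [-0.1, -0.2, -0.4]
opening: 0.648
t: 9.22
tcp_pos: [0.6453, 0.075, 0.1302]
ee_rot: [0.658, 0.753, 0.001, 0.001]
force: [0.5, -0.1, 0.0]
opening: 0.649
t 9.22 tcp [0.6453 0.075  0.1302] ang 97.7 shift [ 0.813 -1.992  0.018] turn [0.0003 0.     0.0005] q [ 0.1   0.66 -0.48  1.62  0.36  0.94 -0.38] F [ 0.5 -0.1  0. ] op 0.649
```

View pics/s9.png

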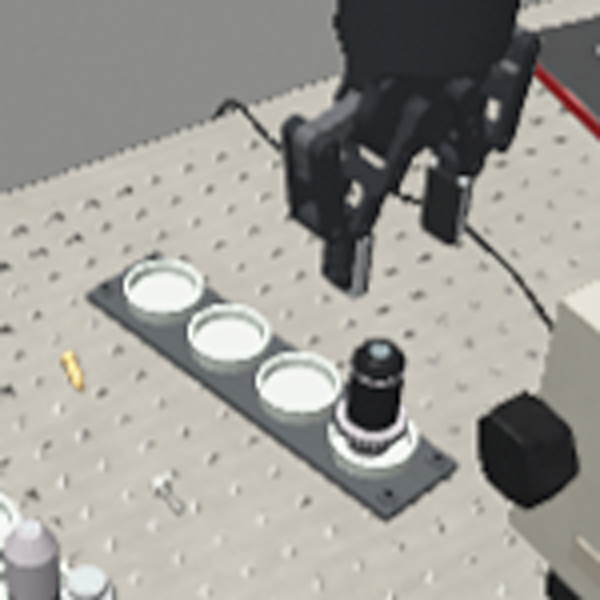

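```bash
python3 -m crank '[[[0.41,-1,0,0,0,0],[0.41,-1,0,0,0,0],[0.41,-1,0,0,0,0]]]'
python3 -m crank '[[[0.41,-1,0,0,0,0],[0.41,-1,0,0,0,0],[0.41,-1,0,0,0,0],[0.41,-1,0,0,0,0],[0.41,-1,0,0,0,0],[0.41,-1,0,0,0,0]]]'
python3 -c "
from h import *
go(.437,.129,.026,97.5)
"
```

```text
t: 9.52
tcp_pos: [0.5355, 0.1028, 0.1277]
ee_rot: [0.658, 0.753, -0.002, -0.002]
force: [-0.3, 1.2, -0.5]
opening: 0.648
t: 10.02
tcp_pos: [0.436, 0.1293, 0.1289]
ee_rot: [0.658, 0.753, -0.0, -0.0]
force: [0.3, 0.5, 1.2]
opening: 0.649
t 10.02 tcp [0.436  0.1293 0.1289] ang 97.7 shift [-0.004  0.01   1.029] turn [-0.      0.      0.0005] q [-0.01  0.43 -0.52  2.12  0.33  0.68 -0.62] F [0.3 0.5 1.2] op 0.649
```

```bash
python3 -m crank '[[[0,0.01,0.35,0,0,0],[0,0.01,0.7,0,0,0],[0,0.01,1,0,0,0],[0,0.01,1,0,0,0],[0,0.01,1,0,0,0],[0,0.01,1,0,0,0]]]'
python3 -c "
from h import *
go(.437,.129,.026,97.5)
s=read_camera('scene')
cv2.imwrite('pics/s10.png',cv2.resize(s['frame'][150:300,180:330,::-1],(600,600),interpolation=cv2.INTER_CUBIC))
"
```

```text
t: 10.52
tcp_pos: [0.4374, 0.1298, 0.03]
ee_rot: [0.658, 0.753, 0.0, 0.0]
force: [-0.7, -0.9, 0.5]
opening: 0.65
t 10.52 tcp [0.4374 0.1298 0.03  ] ang 97.7 shift [-0.007 -0.005  0.04 ] turn [ 0.0001 -0.      0.0005] q [-0.14  0.59 -0.37  2.21  0.51  0.42 -0.79] F [-0.7 -0.9  0.5] op 0.650
```

View pics/s10.png

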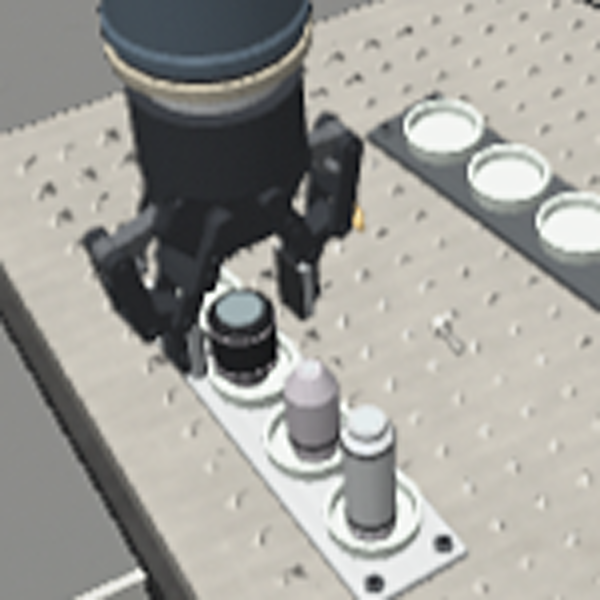

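Down another 4 mm, then grip.

```bash
python3 -m crank '[[[-0.01,0,0.04,0,0,0],[-0.01,0,0.04,0,0,0],[-0.01,0,0.04,0,0,0]]]'
python3 -m crank '[[[0,0,0,0,0,0],[0,0,0,0,0,0],[0,0,0,0,0,0],[0,0,0,0,0,0],[0,0,0,0,0,0],[0,0,0,0,0,0],[0,0,0,0,0,0]]]' 0 40
python3 -c "
from h import *
go(.437,.129,.026,97.5)
"
python3 -m crank '[[[0,0,-0.2,0,0,0],[0,0,-0.5,0,0,0],[0,0,-0.8,0,0,0],[0,0,-1,0,0,0],[0,0,-1,0,0,0],[0,0,-1,0,0,0],[0,0,-1,0,0,0]]]'
python3 -c "
from h import *
go(.634,.1265,.126,97.5)
s=read_camera('scene')
cv2.imwrite('pics/s11.png',cv2.resize(s['frame'][100:300,180:380,::-1],(600,600),interpolation=cv2.INTER_CUBIC))
"
```

```text
t: 10.82
tcp_pos: [0.4373, 0.1285, 0.026]
ee_rot: [0.658, 0.753, 0.001, 0.0]
force: [0.5, -0.1, -0.0]
opening: 0.646
t: 11.4
tcp_pos: [0.437, 0.1286, 0.0259]
ee_rot: [0.658, 0.753, 0.0, 0.0]
force: [-1.1, -0.9, 7.8]
opening: 0.379
t 11.40 tcp [0.437  0.1286 0.0259] ang 97.7 shift [ 0.004  0.001 -0.001] turn [0.0001 0.     0.0005] q [-0.14  0.6  -0.36  2.21  0.52  0.41 -0.79] F [-1.1 -0.9  7.8] op 0.379
t: 11.98
tcp_pos: [0.4363, 0.1281, 0.1247]
ee_rot: [0.658, 0.753, -0.0, -0.0]
force: [-0.0, -0.2, -2.5]
opening: 0.385
t 11.98 tcp [0.4363 0.1281 0.1247] ang 97.7 shift [-0.28   1.957 -0.014] turn [-0.0001  0.0001  0.0005] q [-0.01  0.43 -0.53  2.12  0.35  0.67 -0.64] F [-0.  -0.2 -2.5] op 0.385
```

View pics/s11.png

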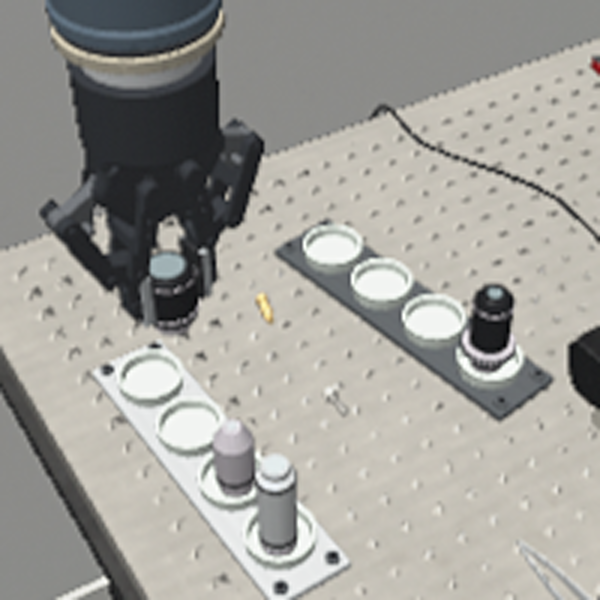

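```bash
python3 -m crank '[[[-0.03,0.25,0,0,0,0],[-0.06,0.5,0,0,0,0],[-0.1,0.75,0,0,0,0],[-0.13,0.98,0,0,0,0]]]'
python3 -m crank '[[[-0.03,0.3,0,0,0,0],[-0.06,0.6,0,0,0,0],[-0.1,0.8,0,0,0,0],[-0.13,0.98,0,0,0,0],[-0.13,0.98,0,0,0,0],[-0.13,0.98,0,0,0,0],[-0.13,0.98,0,0,0,0]]]'
python3 -c "
from h import *
go(.634,.128,.05,97.5)
t=read_camera('top')
cv2.imwrite('pics/t12.png',t['frame'][:,:,::-1])
"
```

```text
t: 12.37
tcp_pos: [0.5363, 0.1285, 0.1237]
ee_rot: [0.658, 0.753, -0.001, -0.001]
force: [0.9, 1.2, -1.9]
opening: 0.384
t: 12.95
tcp_pos: [0.633, 0.1293, 0.1238]
ee_rot: [0.658, 0.753, -0.001, -0.001]
force: [0.0, -0.5, -2.9]
opening: 0.385
t 12.95 tcp [0.633  0.1293 0.1238] ang 97.7 shift [-0.014  0.01   0.738] turn [-0.0005  0.      0.0007] q [ 0.02  0.67 -0.49  1.63  0.37  0.94 -0.47] F [ 0.  -0.5 -2.9] op 0.385
```

View pics/t12.png

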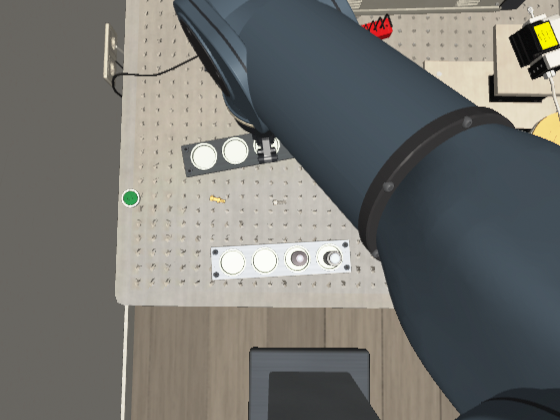

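```bash
python3 -m crank '[[[-0.01,0.01,0.25,0,0,0],[-0.01,0.01,0.5,0,0,0],[-0.01,0.01,0.74,0,0,0],[-0.01,0.01,0.74,0,0,0],[-0.01,0.01,0.74,0,0,0],[-0.01,0.01,0.74,0,0,0]]]'
python3 -c "
from h import *
go(.634,.128,.0265,97.5)
s=read_camera('scene')
cv2.imwrite('pics/s13.png',cv2.resize(s['frame'][110:260,250:400,::-1],(600,600),interpolation=cv2.INTER_CUBIC))
"
```

```text
t: 13.5
tcp_pos: [0.6358, 0.1287, 0.0526]
ee_rot: [0.658, 0.753, 0.001, 0.0]
force: [-0.8, 0.8, -0.6]
opening: 0.383
t 13.50 tcp [0.6358 0.1287 0.0526] ang 97.7 shift [-0.005 -0.019  0.261] turn [ 0.0002 -0.0001  0.0006] q [-0.    0.75 -0.45  1.69  0.43  0.8  -0.52] F [-0.8  0.8 -0.6] op 0.383
```

View pics/s13.png

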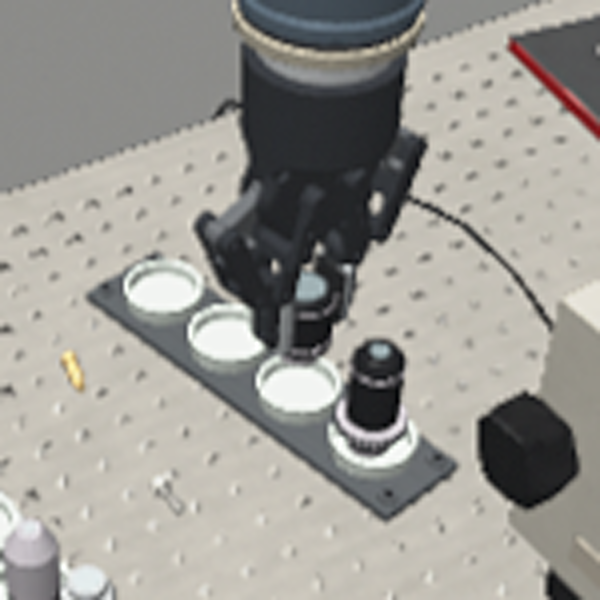

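```bash
python3 -m crank '[[[0,-0.01,0.12,0,0,0],[0,-0.01,0.2,0,0,0],[0,-0.01,0.26,0,0,0],[0,-0.01,0.26,0,0,0],[0,-0.01,0.26,0,0,0]]]'
python3 -c "
from h import *
go(.634,.128,.0265,97.5)"
python3 -m crank '[[[0,0,0,0,0,0],[0,0,0,0,0,0],[0,0,0,0,0,0],[0,0,0,0,0,0],[0,0,0,0,0,0],[0,0,0,0,0,0]]]' 0.65
python3 -m crank '[[[0,0,-0.25,0,0,0],[0,0,-0.5,0,0,0],[0,0,-0.75,0,0,0],[0,0,-1,0,0,0],[0,0,-1,0,0,0],[0,0,-1,0,0,0]]]'
python3 -c "
from h import *
go(.4448,.0705,.128,97.5)
s=read_camera('scene')
cv2.imwrite('pics/s14.png',cv2.resize(s['frame'][110:260,250:400,::-1],(600,600),interpolation=cv2.INTER_CUBIC))
"
```

```text
t: 13.97
tcp_pos: [0.6346, 0.128, 0.0253]
ee_rot: [0.658, 0.753, -0.0, 0.0]
force: [-1.5, -1.1, 2.6]
opening: 0.38
t 13.97 tcp [0.6346 0.128  0.0253] ang 97.7 shift [ 0.001 -0.006 -0.012] turn [0.     0.     0.0005] q [-0.01  0.79 -0.44  1.71  0.45  0.75 -0.54] F [-1.5 -1.1  2.6] op 0.380
t: 14.47
tcp_pos: [0.6346, 0.1281, 0.0252]
ee_rot: [0.658, 0.753, -0.0, -0.0]
force: [0.1, 1.1, 0.3]
opening: 0.652
t: 14.97
tcp_pos: [0.6355, 0.1283, 0.1269]
ee_rot: [0.658, 0.753, 0.001, 0.001]
force: [0.3, 0.7, -0.2]
opening: 0.649
t 14.97 tcp [0.6355 0.1283 0.1269] ang 97.7 shift [-0.318 -1.967 -0.017] turn [ 0.0005 -0.      0.0005] q [ 0.02  0.67 -0.49  1.63  0.37  0.94 -0.47] F [ 0.3  0.7 -0.2] op 0.649
```

View pics/s14.png

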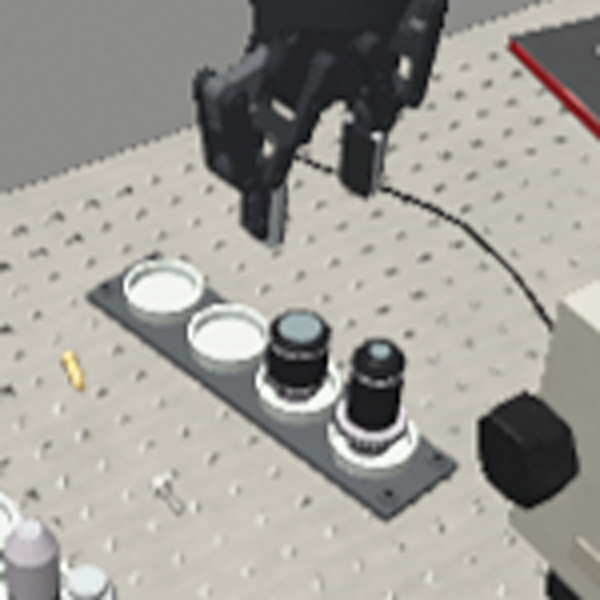

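```bash
python3 -m crank '[[[-0.16,-0.98,0,0,0,0],[-0.16,-0.98,0,0,0,0],[-0.16,-0.98,0,0,0,0]]]'
python3 -m crank '[[[-0.16,-0.98,0,0,0,0],[-0.16,-0.98,0,0,0,0],[-0.16,-0.98,0,0,0,0],[-0.16,-0.98,0,0,0,0],[-0.16,-0.98,0,0,0,0]]]'
python3 -m crank '[[[0,0,0.3,0,0,0],[0,0,0.5,0,0,0],[0,0,0.5,0,0,0],[0,0,0.5,0,0,0],[0,0,0.5,0,0,0]]]'
python3 -c "
from h import *
go(.4448,.0705,.025,97.5)
s=read_camera('scene')
cv2.imwrite('pics/s15.png',cv2.resize(s['frame'][150:300,180:330,::-1],(600,600),interpolation=cv2.INTER_CUBIC))
"
```

```text
t: 15.27
tcp_pos: [0.5335, 0.0969, 0.1234]
ee_rot: [0.658, 0.753, -0.003, -0.002]
force: [-0.5, 0.1, -0.8]
opening: 0.649
t: 15.68
tcp_pos: [0.4437, 0.0695, 0.1248]
ee_rot: [0.658, 0.753, -0.001, -0.0]
force: [0.9, 0.2, 0.3]
opening: 0.651
t: 16.1
tcp_pos: [0.4453, 0.0707, 0.0756]
ee_rot: [0.658, 0.753, 0.0, -0.0]
force: [-0.1, -0.1, 0.0]
opening: 0.647
t 16.10 tcp [0.4453 0.0707 0.0756] ang 97.7 shift [-0.001 -0.006  0.506] turn [ 0.     -0.0001  0.0006] q [ 0.07  0.51 -0.47  2.18  0.44  0.54 -0.6 ] F [-0.1 -0.1  0. ] op 0.647
```

View pics/s15.png

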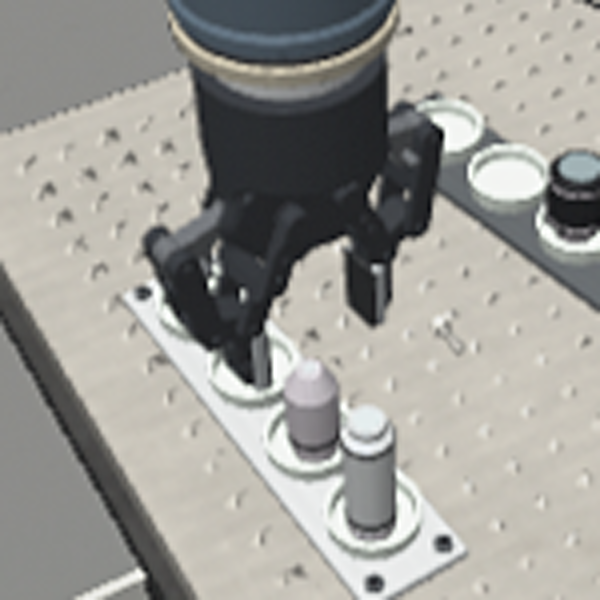

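```bash
python3 -m crank '[[[0,0,0.3,0,0,0],[0,0,0.5,0,0,0],[0,0,0.5,0,0,0],[0,0,0.5,0,0,0],[0,0,0.5,0,0,0]]]'
python3 -m crank '[[[0,0,0,0,0,0],[0,0,0,0,0,0],[0,0,0,0,0,0],[0,0,0,0,0,0],[0,0,0,0,0,0],[0,0,0,0,0,0],[0,0,0,0,0,0],[0,0,0,0,0,0]]]' 0 40
python3 -c "
from h import *
go(.4448,.0705,.025,97.5)
s=read_camera('scene')
cv2.imwrite('pics/s16.png',cv2.resize(s['frame'][150:300,180:330,::-1],(600,600),interpolation=cv2.INTER_CUBIC))
"
```

```text
t: 16.57
tcp_pos: [0.4454, 0.0704, 0.0265]
ee_rot: [0.658, 0.753, 0.001, 0.0]
force: [-0.0, -0.6, 1.4]
opening: 0.65
t: 17.23
tcp_pos: [0.4453, 0.0701, 0.0264]
ee_rot: [0.658, 0.753, 0.001, 0.001]
force: [-1.0, -0.0, 10.5]
opening: 0.289
t 17.23 tcp [0.4453 0.0701 0.0264] ang 97.7 shift [ 0.004 -0.004  0.014] turn [0.0003 0.     0.0005] q [-0.01  0.59 -0.37  2.23  0.54  0.4  -0.69] F [-1.  -0.  10.5] op 0.289
```

View pics/s16.png

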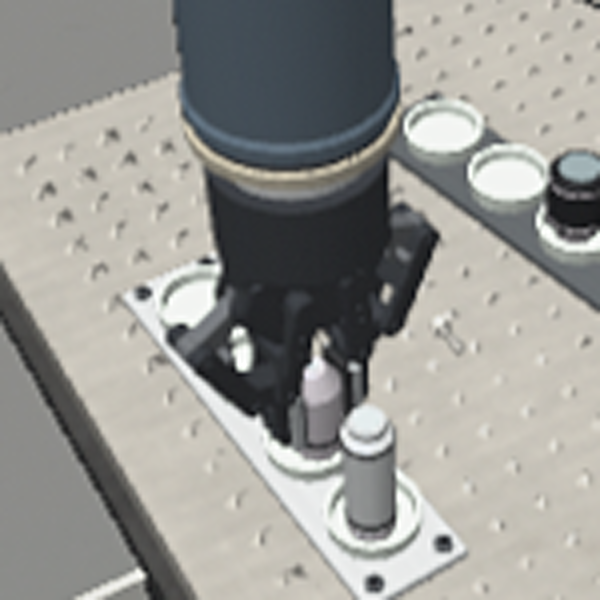

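```bash
python3 -m crank '[[[0,0,-0.2,0,0,0],[0,0,-0.5,0,0,0],[0,0,-0.8,0,0,0],[0,0,-1,0,0,0],[0,0,-1,0,0,0],[0,0,-1,0,0,0]]]'
python3 -c "
from h import *
go(.624,.180,.126,97.5)
s=read_camera('scene')
cv2.imwrite('pics/s17.png',cv2.resize(s['frame'][100:300,180:380,::-1],(600,600),interpolation=cv2.INTER_CUBIC))
"
```

```text
t: 17.78
tcp_pos: [0.4453, 0.0699, 0.1264]
ee_rot: [0.658, 0.753, 0.001, 0.001]
force: [-1.2, -0.2, -1.2]
opening: 0.289
t 17.78 tcp [0.4453 0.0699 0.1264] ang 97.6 shift [0.854 1.917 0.009] turn [0.0005 0.     0.0004] q [ 0.14  0.43 -0.55  2.13  0.36  0.67 -0.52] F [-1.2 -0.2 -1.2] op 0.289
```

View pics/s17.png

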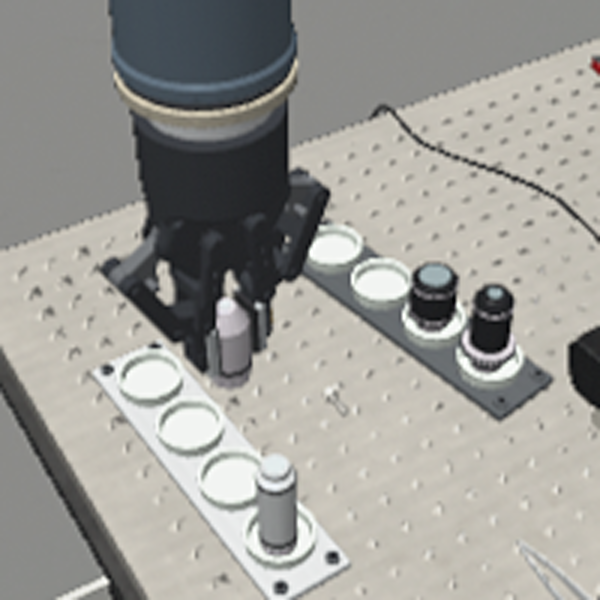

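```bash
python3 -m crank '[[[0.11,0.25,0,0,0,0],[0.22,0.5,0,0,0,0],[0.33,0.75,0,0,0,0],[0.43,0.96,0,0,0,0]]]'
python3 -m crank '[[[0.13,0.3,0,0,0,0],[0.26,0.6,0,0,0,0],[0.36,0.8,0,0,0,0],[0.43,0.96,0,0,0,0],[0.43,0.96,0,0,0,0],[0.43,0.96,0,0,0,0]]]'
python3 -m crank '[[[0,0,0.3,0,0,0],[0,0,0.6,0,0,0],[0,0,0.75,0,0,0],[0,0,0.75,0,0,0],[0,0,0.75,0,0,0],[0,0,0.75,0,0,0]]]'
python3 -c "
from h import *
go(.624,.18,.0265,97.5)
s=read_camera('scene')
cv2.imwrite('pics/s18.png',cv2.resize(s['frame'][110:260,250:400,::-1],(600,600),interpolation=cv2.INTER_CUBIC))
"
```

```text
t: 18.17
tcp_pos: [0.5347, 0.1262, 0.1238]
ee_rot: [0.658, 0.753, -0.001, -0.001]
force: [1.0, -1.1, -1.5]
opening: 0.291
t: 18.67
tcp_pos: [0.6227, 0.1815, 0.123]
ee_rot: [0.658, 0.753, -0.001, -0.001]
force: [-0.4, 0.4, -1.5]
opening: 0.288
t: 19.17
tcp_pos: [0.6235, 0.1811, 0.0512]
ee_rot: [0.658, 0.753, 0.0, 0.0]
force: [0.9, 0.1, -1.1]
opening: 0.289
t 19.17 tcp [0.6235 0.1811 0.0512] ang 97.7 shift [-0.011  0.003  0.247] turn [ 0.0001 -0.      0.0005] q [-0.08  0.76 -0.47  1.69  0.44  0.8  -0.61] F [ 0.9  0.1 -1.1] op 0.289
```

View pics/s18.png

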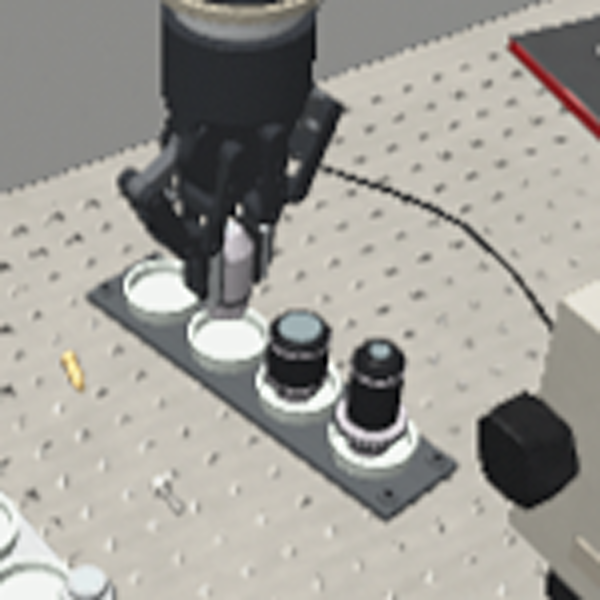

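```bash
python3 -m crank '[[[-0.01,0,0.12,0,0,0],[-0.01,0,0.2,0,0,0],[-0.01,0,0.25,0,0,0],[-0.01,0,0.25,0,0,0],[-0.01,0,0.25,0,0,0]]]'
python3 -c "
from h import *
go(.624,.18,.0265,97.5)"
python3 -m crank '[[[0,0,0,0,0,0],[0,0,0,0,0,0],[0,0,0,0,0,0],[0,0,0,0,0,0],[0,0,0,0,0,0],[0,0,0,0,0,0]]]' 0.65
python3 -m crank '[[[0,0,-0.25,0,0,0],[0,0,-0.5,0,0,0],[0,0,-0.75,0,0,0],[0,0,-1,0,0,0],[0,0,-1,0,0,0],[0,0,-1,0,0,0]]]'
python3 -c "
from h import *
go(.445,.0175,.128,97.5)
s=read_camera('scene')
cv2.imwrite('pics/s19.png',cv2.resize(s['frame'][110:260,250:400,::-1],(600,600),interpolation=cv2.INTER_CUBIC))
"
```

```text
t: 19.63
tcp_pos: [0.6236, 0.1798, 0.0259]
ee_rot: [0.658, 0.753, -0.0, 0.0]
force: [-2.9, -2.4, 9.5]
opening: 0.293
t 19.63 tcp [0.6236 0.1798 0.0259] ang 97.7 shift [ 0.001  0.004 -0.006] turn [0.0001 0.0001 0.0005] q [-0.09  0.79 -0.45  1.7   0.46  0.76 -0.63] F [-2.9 -2.4  9.5] op 0.293
t: 20.13
tcp_pos: [0.6235, 0.1801, 0.0251]
ee_rot: [0.658, 0.753, -0.0, -0.0]
force: [-0.9, -0.4, -0.5]
opening: 0.65
t: 20.63
tcp_pos: [0.6244, 0.1804, 0.1268]
ee_rot: [0.658, 0.753, 0.001, 0.001]
force: [-0.4, -0.9, 0.5]
opening: 0.646
t 20.63 tcp [0.6244 0.1804 0.1268] ang 97.7 shift [-1.375 -1.996 -0.018] turn [ 0.0005 -0.0001  0.0005] q [-0.05  0.67 -0.51  1.62  0.38  0.94 -0.56] F [-0.4 -0.9  0.5] op 0.646
```

View pics/s19.png

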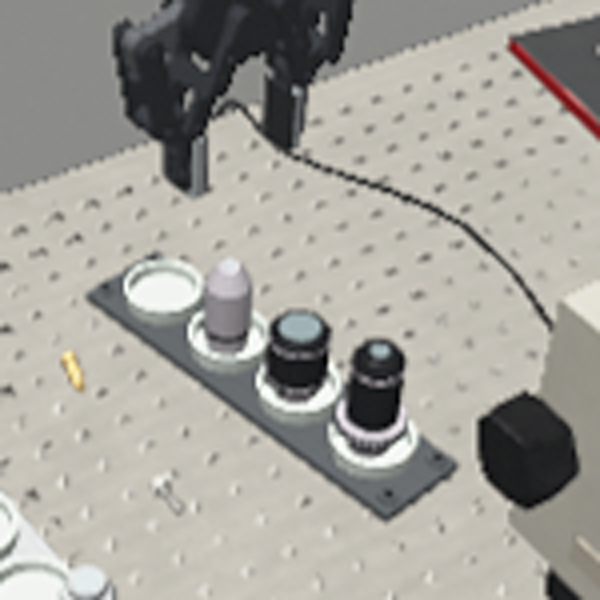

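```bash
python3 -m crank '[[[-0.68,-1,0,0,0,0],[-0.68,-1,0,0,0,0],[-0.68,-1,0,0,0,0],[-0.68,-1,0,0,0,0]]]'
python3 -m crank '[[[-0.68,-1,0,0,0,0],[-0.68,-1,0,0,0,0],[-0.68,-1,0,0,0,0],[-0.68,-1,0,0,0,0],[-0.68,-1,0,0,0,0],[-0.68,-1,0,0,0,0]]]'
python3 -c "
from h import *
go(.445,.0175,.034,97.5)
s=read_camera('scene')
cv2.imwrite('pics/s20.png',cv2.resize(s['frame'][150:300,180:330,::-1],(600,600),interpolation=cv2.INTER_CUBIC))
"
```

```text
t: 21.02
tcp_pos: [0.5266, 0.0926, 0.1231]
ee_rot: [0.659, 0.752, -0.005, -0.001]
force: [-0.1, -0.2, -1.4]
opening: 0.651
t: 21.52
tcp_pos: [0.4441, 0.0188, 0.125]
ee_rot: [0.658, 0.753, 0.0, -0.0]
force: [-0.2, 0.8, 1.1]
opening: 0.648
t 21.52 tcp [0.4441 0.0188 0.125 ] ang 97.7 shift [-0.014  0.007  0.91 ] turn [ 0.     -0.0001  0.0005] q [ 0.26  0.43 -0.55  2.14  0.36  0.66 -0.41] F [-0.2  0.8  1.1] op 0.648
```

View pics/s20.png

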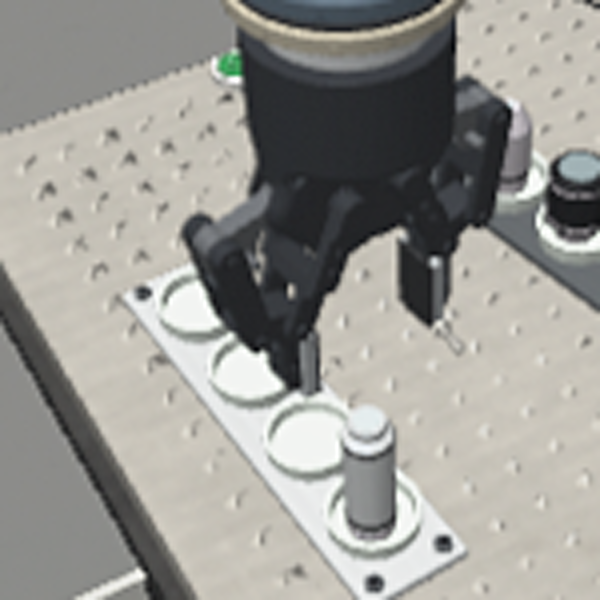

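```bash
python3 -m crank '[[[-0.01,0.01,0.3,0,0,0],[-0.01,0.01,0.6,0,0,0],[-0.01,0.01,0.88,0,0,0],[-0.01,0.01,0.88,0,0,0],[-0.01,0.01,0.88,0,0,0],[-0.01,0.01,0.88,0,0,0]]]'
python3 -m crank '[[[0,0,0,0,0,0],[0,0,0,0,0,0],[0,0,0,0,0,0],[0,0,0,0,0,0],[0,0,0,0,0,0],[0,0,0,0,0,0],[0,0,0,0,0,0],[0,0,0,0,0,0]]]' 0 40
python3 -c "
from h import *
go(.445,.0175,.034,97.5)
s=read_camera('scene')
cv2.imwrite('pics/s21.png',cv2.resize(s['frame'][150:300,180:330,::-1],(600,600),interpolation=cv2.INTER_CUBIC))
"
```

```text
t: 22.07
tcp_pos: [0.4454, 0.0186, 0.038]
ee_rot: [0.658, 0.753, 0.0, 0.0]
force: [-0.9, -0.1, 1.1]
opening: 0.655
t: 22.73
tcp_pos: [0.4456, 0.0177, 0.0385]
ee_rot: [0.658, 0.753, 0.001, 0.001]
force: [-0.7, -0.1, 8.9]
opening: 0.272
t 22.73 tcp [0.4456 0.0177 0.0385] ang 97.7 shift [-0.001 -0.006  0.045] turn [0.0004 0.     0.0005] q [ 0.14  0.57 -0.41  2.23  0.54  0.43 -0.57] F [-0.7 -0.1  8.9] op 0.272
```

View pics/s21.png

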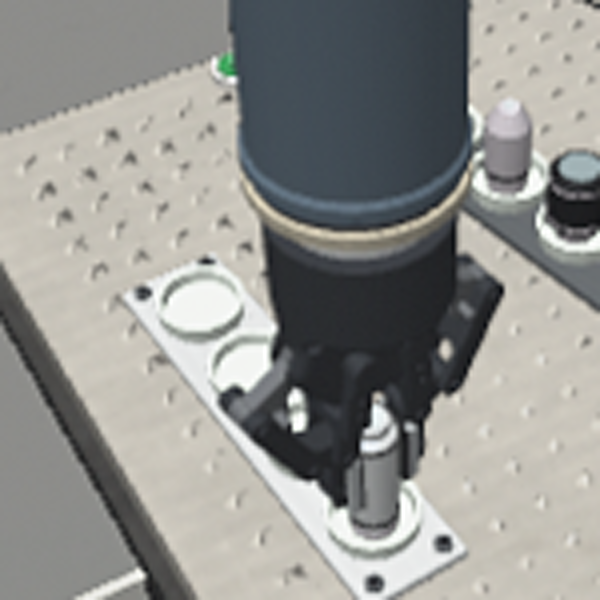

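```bash
python3 -m crank '[[[0,0,-0.2,0,0,0],[0,0,-0.5,0,0,0],[0,0,-0.8,0,0,0],[0,0,-1,0,0,0],[0,0,-1,0,0,0],[0,0,-1,0,0,0]]]'
python3 -c "
from h import *
go(.613,.2325,.1385,97.5)
s=read_camera('scene')
cv2.imwrite('pics/s22.png',cv2.resize(s['frame'][100:300,180:380,::-1],(600,600),interpolation=cv2.INTER_CUBIC))
"
```

```text
t: 23.28
tcp_pos: [0.4454, 0.0173, 0.1386]
ee_rot: [0.658, 0.753, 0.001, 0.001]
force: [-0.6, -0.5, -0.8]
opening: 0.272
t 23.28 tcp [0.4454 0.0173 0.1386] ang 97.6 shift [1.911 1.947 0.006] turn [0.0005 0.0001 0.0004] q [ 0.28  0.41 -0.58  2.13  0.35  0.7  -0.4 ] F [-0.6 -0.5 -0.8] op 0.272
```

View pics/s22.png

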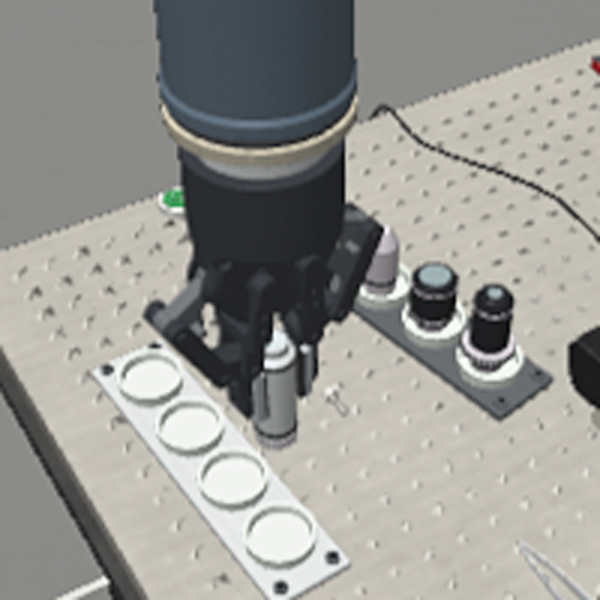

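```bash
python3 -m crank '[[[0.2,0.2,0,0,0,0],[0.4,0.4,0,0,0,0],[0.6,0.61,0,0,0,0],[0.8,0.82,0,0,0,0],[0.96,0.98,0,0,0,0]]]'
python3 -m crank '[[[0.24,0.25,0,0,0,0],[0.48,0.5,0,0,0,0],[0.7,0.71,0,0,0,0],[0.85,0.87,0,0,0,0],[0.95,0.97,0,0,0,0],[0.95,0.97,0,0,0,0],[0.95,0.97,0,0,0,0]]]'
python3 -m crank '[[[0,0,0.3,0,0,0],[0,0,0.6,0,0,0],[0,0,0.75,0,0,0],[0,0,0.75,0,0,0],[0,0,0.75,0,0,0],[0,0,0.75,0,0,0]]]'
python3 -c "
from h import *
go(.613,.2325,.0385,97.5)
s=read_camera('scene')
cv2.imwrite('pics/s23.png',cv2.resize(s['frame'][110:260,220:370,::-1],(600,600),interpolation=cv2.INTER_CUBIC))
"
```

```text
t: 23.75
tcp_pos: [0.5295, 0.1277, 0.136]
ee_rot: [0.658, 0.753, -0.0, -0.001]
force: [-0.3, -0.5, -1.5]
opening: 0.269
t: 24.33
tcp_pos: [0.6114, 0.2332, 0.1354]
ee_rot: [0.658, 0.753, -0.001, -0.001]
force: [0.1, -0.5, -0.6]
opening: 0.269
t: 24.83
tcp_pos: [0.6127, 0.2327, 0.0634]
ee_rot: [0.658, 0.753, 0.0, 0.0]
force: [0.2, 1.1, 0.2]
opening: 0.269
t 24.83 tcp [0.6127 0.2327 0.0634] ang 97.7 shift [-0.003  0.003  0.249] turn [ 0.0002 -0.      0.0004] q [-0.15  0.75 -0.49  1.66  0.45  0.84 -0.69] F [0.2 1.1 0.2] op 0.269
```

View pics/s23.png

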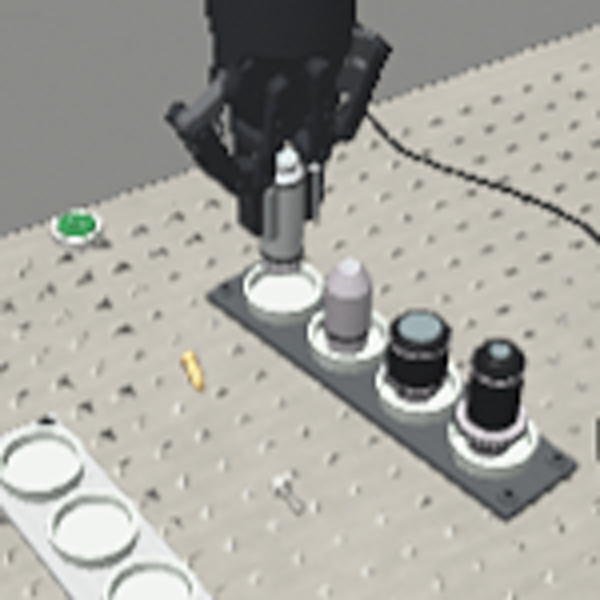

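```bash
python3 -m crank '[[[0,0,0.12,0,0,0],[0,0,0.2,0,0,0],[0,0,0.25,0,0,0],[0,0,0.25,0,0,0],[0,0,0.25,0,0,0]]]'
python3 -m crank '[[[0,0,0,0,0,0],[0,0,0,0,0,0],[0,0,0,0,0,0],[0,0,0,0,0,0],[0,0,0,0,0,0],[0,0,0,0,0,0]]]' 0.65
python3 -m crank '[[[0,0,-0.25,0,0,0],[0,0,-0.5,0,0,0],[0,0,-0.75,0,0,0],[0,0,-1,0,0,0],[0,0,-1,0,0,0],[0,0,-1,0,0,0]]]'
python3 -m crank '[[[-0.15,-0.9,-0.1,0,0,0],[-0.15,-0.9,-0.1,0,0,0],[-0.15,-0.9,-0.1,0,0,0],[-0.15,-0.9,-0.1,0,0,0]]]'
python3 -m crank '[[[-0.15,-0.9,-0.1,0,0,0],[-0.15,-0.9,-0.1,0,0,0],[-0.15,-0.9,-0.1,0,0,0],[-0.15,-0.9,-0.1,0,0,0],[-0.15,-0.9,-0.1,0,0,0]]]'
python3 - <<'E'
from h import *
np.set_printoptions(precision=4,suppress=True)
t=read_camera('top');s=read_camera('scene')
cv2.imwrite('pics/t24.png',cv2.resize(t['frame'][110:190,170:330,::-1],(800,400),interpolation=cv2.INTER_CUBIC))
cv2.imwrite('pics/s24.png',cv2.resize(s['frame'][150:270,240:400,::-1],(800,600),interpolation=cv2.INTER_CUBIC))
E
```

```text
t: 25.3
tcp_pos: [0.6124, 0.233, 0.0379]
ee_rot: [0.658, 0.753, 0.0, 0.0]
force: [-3.2, -1.0, 10.4]
opening: 0.267
t: 25.8
tcp_pos: [0.6123, 0.233, 0.0371]
ee_rot: [0.658, 0.753, -0.0, -0.0]
force: [-0.5, 0.3, -1.4]
opening: 0.65
t: 26.3
tcp_pos: [0.6132, 0.2335, 0.1388]
ee_rot: [0.658, 0.753, 0.001, 0.001]
force: [-0.2, -0.2, -0.9]
opening: 0.651
t: 26.63
tcp_pos: [0.5219, 0.2047, 0.1467]
ee_rot: [0.658, 0.753, -0.002, -0.0]
force: [0.3, -0.0, -0.4]
opening: 0.65
t: 27.05
tcp_pos: [0.4386, 0.1793, 0.1572]
ee_rot: [0.658, 0.753, 0.0, 0.0]
force: [0.3, 0.3, 0.3]
opening: 0.65
```

View pics/t24.png

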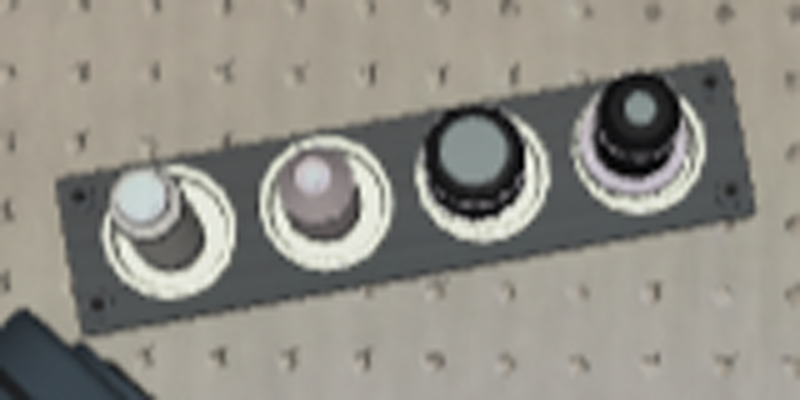

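View pics/s24.png

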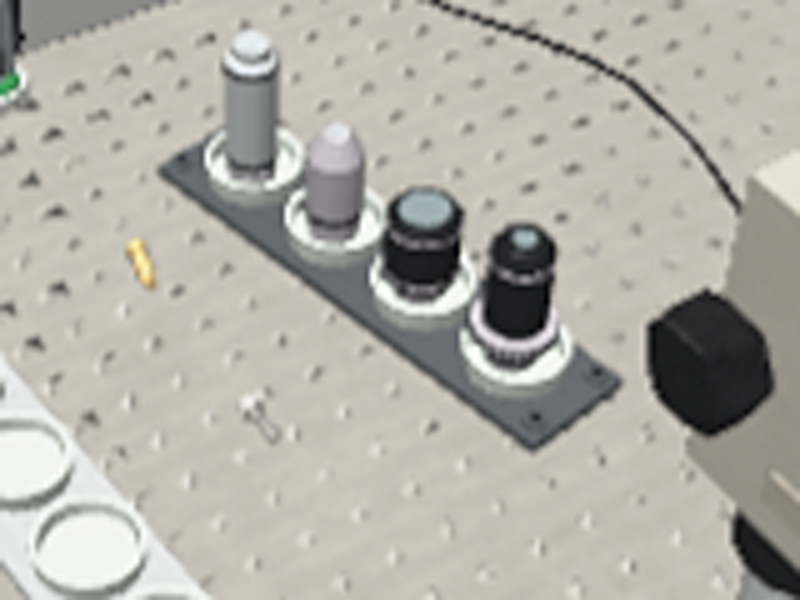

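Check each top centre against its cup centre (same camera, known heights).

Run:
```python
from h import *
np.set_printoptions(precision=4,suppress=True)
t=read_camera('top');s=read_camera('scene')
cup=np.array([(.6124,.2317),(.623,.1793),(.633,.1269),(.6434,.0746)])
cs=np.array([(.6121,.2271),(.6229,.1747),(.6332,.1216),(.6429,.0684)])
T=[(143,195,.085),(314,174,.067),(473,149,.057),(641,108,.077)]
S=[(252,45,.085),(338,134,.067),(426,209,.057),(525,238,.077)]
a=np.radians(11.2);ex=np.array([np.cos(a),np.sin(a)]);ey=np.array([-ex[1],ex[0]])
for n,c,c2,(u,v,z),(p,q,_) in zip(('long','taper','wide','collar'),cup,cs,T,S):
    d=on(t,170+u/5,110+v/5,z)[:2]-c; e=on(s,240+p/5,150+q/5,z)[:2]-c2
    print(n,'top mm',d@ex*1e3,d@ey*1e3,'scene mm',e@ex*1e3,e@ey*1e3)
print(sense()['force'])
```

```text
long top mm 0.6200058019498597 0.21768144296926226 scene mm -0.23359190398463855 1.2026665708208637
taper top mm 1.2477746363299276 0.3093883148489492 scene mm 0.33812345742638633 1.3154627278744035
wide top mm 2.5721918618646726 1.6280425559189953 scene mm 2.185501095341327 3.9190589845899413
collar top mm 1.4056110805087731 0.37706123440589756 scene mm 2.5872939417810583 4.67247007816829
[ 0.5836  0.3747 -0.5105]
```

All four are within 5 mm of their cup centres in both views, upright, and the gripper is clear, so I'm handing it in.

```bash
python3 -c "
from cell import *
print(close_job())"
```

```text
the job is handed in; nothing more can be done
None
```

I moved all four objectives into the loading rack in reverse order. From left to right they were collar, wide, taper, long, and they now stand long, taper, wide, collar. I handed the job in at about 27 s of the 96 s allowed; it reports no verdict.

- **Placement:** In the last pictures each objective stands upright in its own cup. Measured against the cup centres, they are within 3 mm in the top view and within about 5 mm in the scene view. The limit is 10 mm.
- **Camera disagreement:** The two cameras differ by up to about 4 to 6 mm in y, worst at the right end of the rack. I used the top view as the reference.
- **Clearance and force:** The arm was well clear of everything at the end, with no contact force. The highest force I read while gripping or setting down was about 10 N.

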